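Reload the curing bays and set the shield

TASK

One of the three spring bays holds a finished mould box (orange band): press it down to make its push-push catch eject it, then lift it out and stand it upright in the white tray. Put every waiting box (green band; two or three are there) upright into a bay of its own and press each down until the catch holds it, and only when all of that is done take the amber shield out of its wooden foot and slide it fully home in the slot of the blue foot in front of the bays. Keep the boxes and the shield upright throughout, and leave the other things on the bench where they are.

Things in the scene. Friction and masses are not known exactly. Their poses are not given: they have to be found in the camera images.
- cured_center (a point): The finished box: clear acrylic mould box, 48 (its x) x 66 (its y) x 50 mm tall, about 0.1 kg, closed flat top that may be pressed, orange contents, band and top label; at the start it is latched down in one of the three bays. This point is its centre, 25 mm above its underside; z up when upright. A half turn about z makes no difference.
- fresh1_center (a point): A waiting box: clear acrylic mould box, 48 (its x) x 66 (its y) x 50 mm tall, about 0.1 kg, closed flat top that may be pressed, dark grey contents, green band and top label; stands loose on the bench at the start. Two or three such boxes are present; an absent one reads None. This point is its centre, 25 mm above its underside; z up when upright. A half turn about z makes no difference.
- fresh2_center (a point): A waiting box: clear acrylic mould box, 48 (its x) x 66 (its y) x 50 mm tall, about 0.1 kg, closed flat top that may be pressed, dark grey contents, green band and top label; stands loose on the bench at the start. Two or three such boxes are present; an absent one reads None. This point is its centre, 25 mm above its underside; z up when upright. A half turn about z makes no difference.
- fresh3_center (a point): A waiting box: clear acrylic mould box, 48 (its x) x 66 (its y) x 50 mm tall, about 0.1 kg, closed flat top that may be pressed, dark grey contents, green band and top label; stands loose on the bench at the start. Two or three such boxes are present; an absent one reads None. This point is its centre, 25 mm above its underside; z up when upright. A half turn about z makes no difference.
- bay1_mouth (a point): One of three identical grey spring bays fixed to the bench: an upright well 51 (its x) x 69 mm (its y) inside, so a box has 1.5 mm to spare each side; walls 7 mm, white lead-in 6 mm high flaring 5 mm all round; black catch housing on its +x side, 8 mm lower than the rim. This point: centre of the well at rim level, 56 mm above the bench; axes are the bay's.
- bay1_carriage (a joint): Travel of bay1's sprung floor, m. 0: up, floor 18 mm below the rim, a box stands 32 mm proud; 0.020: latched, 12 mm proud; 0.027: bottom stop, 5 mm proud. Press the box top to the stop and let go: it latches at 0.020; to the stop again: it rises to 0. A press short of 0.026 may not work the catch. Spring 3 N at top, 7 N at bottom; damped, so press at under 50 mm/s.
- bay2_mouth (a point): One of three identical grey spring bays fixed to the bench: an upright well 51 (its x) x 69 mm (its y) inside, so a box has 1.5 mm to spare each side; walls 7 mm, white lead-in 6 mm high flaring 5 mm all round; black catch housing on its +x side, 8 mm lower than the rim. This point: centre of the well at rim level, 56 mm above the bench; axes are the bay's.
- bay2_carriage (a joint): Travel of bay2's sprung floor, m. 0: up, floor 18 mm below the rim, a box stands 32 mm proud; 0.020: latched, 12 mm proud; 0.027: bottom stop, 5 mm proud. Press the box top to the stop and let go: it latches at 0.020; to the stop again: it rises to 0. A press short of 0.026 may not work the catch. Spring 3 N at top, 7 N at bottom; damped, so press at under 50 mm/s.
- bay3_mouth (a point): One of three identical grey spring bays fixed to the bench: an upright well 51 (its x) x 69 mm (its y) inside, so a box has 1.5 mm to spare each side; walls 7 mm, white lead-in 6 mm high flaring 5 mm all round; black catch housing on its +x side, 8 mm lower than the rim. This point: centre of the well at rim level, 56 mm above the bench; axes are the bay's.
- bay3_carriage (a joint): Travel of bay3's sprung floor, m. 0: up, floor 18 mm below the rim, a box stands 32 mm proud; 0.020: latched, 12 mm proud; 0.027: bottom stop, 5 mm proud. Press the box top to the stop and let go: it latches at 0.020; to the stop again: it rises to 0. A press short of 0.026 may not work the catch. Spring 3 N at top, 7 N at bottom; damped, so press at under 50 mm/s.
- shield_center (a point): The shield: flat amber clear acrylic panel, 8 thick (its x) x 110 wide (its y) x 95 mm tall, 0.1 kg, orange top edge; stands upright in the wooden rest foot at the start. This point is its centre, 47.5 mm above its lower edge; a half turn about z makes no difference.
- shield_foot_slot (a point): Blue slotted foot of the shield, fixed in front of the bays: 44 x 144 mm, 32 mm tall, with an upright slot 11 mm (x) x 114 mm (y), 24 mm deep, the top 5 mm flared by 5 mm. This point is the centre of the slot's floor, 8 mm above the bench; the slot runs along y. With the shield fully home its centre is 47.5 mm above this point.
- rest_foot_slot (a point): Light wooden slotted foot in which the shield waits; the same as the blue one, but the slot is 12 mm wide. This point is the centre of the slot's floor; the slot runs along y.
- tray: White open tray fixed to the bench, 130 (x) x 150 mm (y) outside, walls 4 mm thick and 18 mm tall, floor about 4 mm thick. Origin: centre of its underside, on the bench.
- jar_a: Bystander, leave alone: small jar with blue label, 44 mm across, 45 mm tall. Origin: centre of its underside.
- jar_b: Bystander, leave alone: small jar with red label and black lid, 44 mm across, 45 mm tall. Origin: centre of its underside.
- jar_c: Bystander, leave alone: jar with yellow label, 48 mm across, 50 mm tall. Origin: centre of its underside.
- mix_cup: Bystander, leave alone: clear mixing cup, 72 mm across, 85 mm tall. Origin: centre of its underside.
- squeeze: Bystander, leave alone: white squeeze bottle, 52 mm across, 130 mm tall. Origin: centre of its underside.
- stir_stick: Bystander, leave alone: wooden stirring stick, 150 x 16 x 4 mm, lying flat. Origin: centre of its underside.

How it is judged:
By the outcome, as a careful person would: the job done as asked, in the order asked, and still so for the second after the job is handed in, with the robot touching nothing.
Of fresh1, fresh2, fresh3 only 2 to 3 are there at a start; the rules pass over those that are not, and their reading is None.
At some moment in a run one of fresh1, fresh2, fresh3 may be knocked a few centimetres aside while the robot is not near it.
It also fails if it takes over 210 s, if anything falls off the work surface, if the arm or the gripper's body presses on something with over 40 N, if the wrist force passes 120 N, or if a joint passes its speed limit or range.

ROBOT

A 6-joint arm with a two-finger parallel gripper is mounted at the origin on the work surface. World frame = base frame: x ahead of the robot, y to its left, z up, the work surface at z = 0. Lengths are in m, angles in rad, forces in N, time in s.
With the tool pointing down it reaches from about 0.325 to 0.85 m from the base axis. Payload 4.4 kg.
Tool frame: the origin (TCP) lies between the finger pads; the fingertips stand 11 mm ahead of it and the grasp point (between the pads) lies 8 mm behind it; z points along the fingers, y is the line along which they close (so a half turn about z gives the same grasp; the last joint's range is limited). The gripper opens to 94 mm and grips with 3 to 60 N. Pads are 16 mm wide; open, the fingers measure 119 mm over their backs; the gripper's body (75 mm by 177 mm) begins 78 mm behind the grasp point.
Start: joints at [-1.349, 0.207, 1.542, -0, 1.393, -0.15], TCP at [0.209, -0.536, 0.216] pointing down, gripper open.
Joint ranges: [-2.73, 2.73], [-0.86, 2.22], [0.23, 2.46], [-1.11, 4.25], [0.08, 2.63], [-2.82, 2.82]. Speed limits (rad/s): [2.79, 2.79, 3.14, 3.14, 3.14, 3.14].

INTERFACE

Orientations are given as a rotation vector (axis times angle).
In Python, from bench import ctrl, imaging gives the robot as it stands.
- The arm moves only by the tool carry_out, never from a script. Its argument "moves" is text: rows parted by semicolons, each of 7 numbers parted by spaces: the opening, from 0 (shut) to 1 (fully open), then the shift along the tool's x, y, z in cm, then the turn, a rotation vector about the tool's x, y, z in degrees. In form: grip tx ty tz rx ry rz; .... A call has 1 to 8 rows; each row shifts and turns the commanded pose from where the row before left it, along the tool's axes as they then stand; what a row does not reach is not made up. A row lasts 1/10 s, in which the tool goes at most 50 mm and 8.59 degrees, less where a joint would pass 70% of its speed; a pose out of reach is approached as far as the arm can. A call with a gripper value outside its range is refused whole. The fingers move at their own pace and stop on an object; "newtons" is the grip in N (left out, the last holds). Time passes only in rows, so rows that do not move let the fingers close. It gives the time, the measured TCP pose, the force and the opening at its end, in the units of the state.
- ctrl.get_state(): the state, without advancing time (a new reading comes with each control period).
- imaging.read_camera(name): name is "side" or "top" or "wrist"; returns a dict with "color" (400x640x3 uint8, red, green, blue), "fx", "fy", "cx", "cy" (pixels), "R" (3x3) and "t" (3): a world point X has camera coordinates R X + t. Camera axes: x right, y down, z forward; pixel columns grow to the right and rows downward; lengths in m; the calibration is good to about 2 mm. A picture is of the moment at which its call begins. There is no depth.
- ctrl.hand_in(): hands the job in, once; it reports no verdict.
Trained networks look in a picture, given as the dict that the camera call returned (one of the last four; its "shot" number tells which), for a name from the list of things; names that differ only in an ending like _2 or _b are one class to them, and where a whole thing is asked for, a point or a joint stands for the part that bears it (a point fixed in the world has none). Each returns a list of dicts, best first, with "score" (0 to 1); they miss things now and then, are a little off and sometimes report something else, mostly with a low value. They report only what shows in the picture. A call takes as long as a camera call.
- imaging.trace(query, picture): "region" (400x640 bool, what is visible of it).
- imaging.mark_of(query, picture): "point" ([x, y, z] in m, in the coordinates of the camera as it stood for that picture, good to about 4 mm: a listed point, or the origin of a listed thing).
The state is a dict: "time_s": time; "q": joint angles; "joint_vel": joint speeds; "effort": joint torques, N m; "tcp_pos": TCP position; "ee_rot": TCP orientation; "contact_force": force on the tool from outside, world axes, zero at the start; "wrist_torque": the same for the moment, N m; "grip_width": opening from 0.0 (shut) to 1.0 (fully open).
Only numpy, scipy, OpenCV 4.12 (cv2) and the standard library are available. Lean on these libraries where they do the work, as an engineer would, in place of code of your own. Each camera call takes 0.05 s, during which the arm holds its last target. There are 200 camera calls.

## Working session

There is one attempt and no reset: what is moved stays moved. The work goes in short steps, Python scripts to look and compute and a tool call to move; the robot and the scene stay as the last step left them, time stands still between calls to the robot, and variables do not carry over. Pictures are saved under pics/ and viewed, on a budget of 14 in all, crops included, one or two more only if the job needs it, and the job is handed in when it is done.

Besides the shell and the picture viewer there is one more tool, called after "Call:" as name(argument=value, ...), one argument or row to a line, values as JSON. carry_out: Moves the arm, as the interface text tells. Its arguments: {"type":"object","properties":{"moves":{"type":"string"},"newtons":{"type":"number"}},"required":["moves"]}

```bash
mkdir -p pics; ls; cat > h.py <<'E'
import numpy as np, cv2
from bench import ctrl, imaging
from scipy.spatial.transform import Rotation as Ro
def shot(n,save=None):
    p=imaging.read_camera(n)
    if save: cv2.imwrite('pics/'+save,p['color'][:,:,::-1])
    return p
def world(p,c): return np.array(p['R']).T@(np.array(c)-np.array(p['t']))
def marks(q,p,mn=0.2):
    return [(round(d['score'],2),np.round(world(p,d['point'])*1000).astype(int).tolist()) for d in imaging.mark_of(q,p) if d['score']>mn]
def proj(p,X):
    c=np.array(p['R'])@np.array(X)+np.array(p['t']); return np.array([p['fx']*c[0]/c[2]+p['cx'],p['fy']*c[1]/c[2]+p['cy']])
def ray(p,uv,z):
    d=np.array(p['R']).T@np.array([(uv[0]-p['cx'])/p['fx'],(uv[1]-p['cy'])/p['fy'],1]); o=-np.array(p['R']).T@np.array(p['t'])
    return o+d*(z-o[2])/d[2]
E
python3 - <<'E'
from h import *
s=ctrl.get_state(); print(s['tcp_pos'],s['ee_rot'],s['time_s'])
for n in ['top','side']:
    p=shot(n,n+'1.png'); print(n,-np.array(p['R']).T@p['t'])
    for q in ['cured_center','fresh1_center','bay1_mouth','shield_center','shield_foot_slot','rest_foot_slot','tray','jar_a','jar_c','mix_cup','squeeze','stir_stick']:
        print(q,marks(q,p))
print(ctrl.get_state()['time_s'])
a=cv2.imread('pics/top1.png');b=cv2.imread('pics/side1.png')
E
```

```text
pics
[ 0.20926809 -0.53475716  0.2153154 ] [-3.08497312e+00 -5.81883600e-01  1.39592769e-04] 0.0
top [ 0.30229572 -0.04773677  1.24455028]
cured_center [(0.9, [597, -108, 41]), (0.69, [334, -426, 3])]
fresh1_center [(0.84, [499, 178, 29])]
bay1_mouth [(0.89, [593, -111, 59]), (0.67, [373, -57, 7])]
shield_center [(0.68, [562, -288, 59])]
shield_foot_slot [(0.55, [486, -15, 6])]
rest_foot_slot [(0.87, [566, -292, 11]), (0.58, [332, -425, 2])]
tray [(0.8, [411, -299, 1])]
jar_a [(0.83, [547, 332, 2]), (0.82, [373, 199, 0]), (0.67, [372, -56, 4]), (0.65, [333, -427, 0]), (0.22, [621, 27, 55])]
jar_c [(0.83, [547, 332, 2]), (0.82, [373, 199, 0]), (0.67, [372, -56, 4]), (0.65, [333, -427, 0]), (0.22, [621, 27, 55])]
mix_cup [(0.79, [331, -426, 0]), (0.65, [374, 196, 2]), (0.29, [393, 63, 1])]
squeeze [(0.86, [654, 354, 1])]
stir_stick [(0.67, [400, 64, 1])]
side [-0.02004131  0.73560183  0.62209697]
cured_center [(0.87, [599, -110, 43])]
fresh1_center [(0.61, [502, 181, 23])]
bay1_mouth [(0.68, [598, -106, 58])]
shield_center [(0.55, [565, -296, 55])]
shield_foot_slot [(0.68, [484, -14, 10])]
rest_foot_slot [(0.81, [564, -289, 5])]
tray [(0.74, [417, -299, -1]), (0.55, [597, -109, 56])]
jar_a [(0.79, [376, -56, 1]), (0.67, [375, 193, 3]), (0.61, [545, 329, 1]), (0.31, [600, -110, 59])]
jar_c [(0.79, [376, -56, 1]), (0.67, [375, 193, 3]), (0.61, [545, 329, 1]), (0.31, [600, -110, 59])]
mix_cup []
squeeze [(0.7, [653, 359, -1])]
stir_stick [(0.76, [394, 65, 1])]
1.3
```

View pics/top1.png

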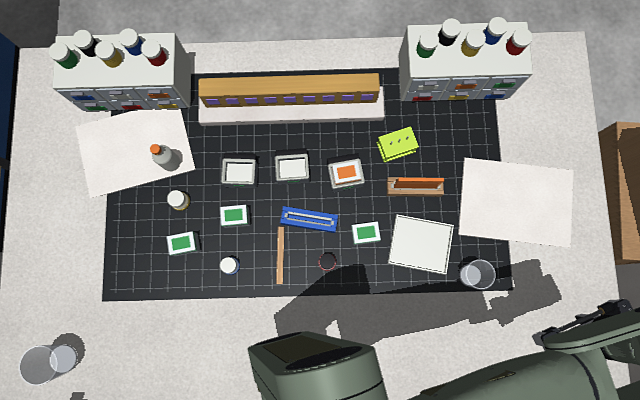

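View pics/side1.png

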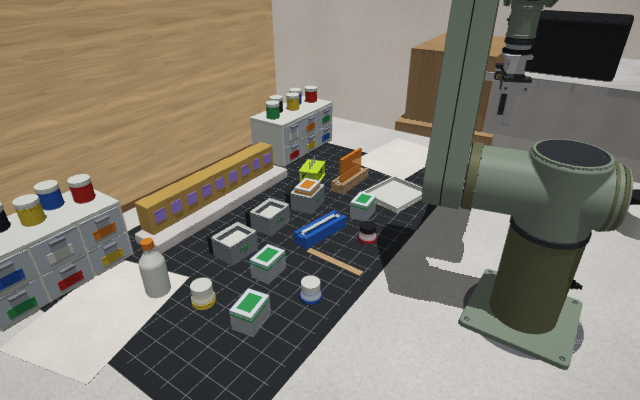

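Top view: cured box in the bay at (346,173), empty bays at (239,171) and (292,167). There are three green boxes, at (234,215), (181,243) and (366,232). The blue foot is at (309,219), the shield in its rest foot at (416,186) and the tray at (421,243). Next I get rough poses from colours.

```bash
cat >> h.py <<'E'
def rect(p,mask,z,mina=20):
    """min-area rectangles of mask blobs put on plane z: centre mm, (long,short) mm, yaw deg of long axis"""
    out=[]
    cs,_=cv2.findContours(mask.astype(np.uint8),cv2.RETR_EXTERNAL,cv2.CHAIN_APPROX_NONE)
    for c in cs:
        if cv2.contourArea(c)<mina: continue
        P=np.array([ray(p,x[0],z)[:2] for x in c],np.float32)*1000
        (cx,cy),(w,h),a=cv2.minAreaRect(P)
        if w<h: w,h,a=h,w,a+90
        out.append((round(cx,1),round(cy,1),round(w,1),round(h,1),round((a+90)%180-90,1)))
    return out
def hsv(p): return cv2.cvtColor(p['color'],cv2.COLOR_RGB2HSV)
def inr(p,lo,hi): return cv2.inRange(hsv(p),np.array(lo),np.array(hi))
E
python3 - <<'E'
from h import *
p=shot('top')
print('fx',p['fx'])
print('green',rect(p,inr(p,(50,100,60),(85,255,255)),.05))
print('orange',rect(p,inr(p,(5,150,120),(20,255,255)),.068))
print('blue',rect(p,inr(p,(100,120,60),(125,255,255)),.032,60))
for q,z in [('bay1_mouth',.056),('shield_foot_slot',.032),('rest_foot_slot',.032),('tray',.018),('fresh1_center',.05)]:
    for r in imaging.trace(q,p): 
        if r['score']>.3: print(q,round(r['score'],2),rect(p,r['region'],z,60))
w=shot('wrist','w0.png'); R=np.array(w['R']); print('wrist cam', -R.T@w['t'],R, w['fx'],w['cx'],w['cy'])
E
```

```text
fx 475.74884244740576
green [(429.9, 312.5, 43.0, 27.6, -80.2), (443.7, -156.0, 43.2, 28.3, -84.2), (497.9, 179.8, 40.9, 28.4, -90.0), (920.2, 635.3, 32.4, 19.7, -85.7), (923.9, -332.8, 38.3, 26.7, 72.9)]
orange [(568.7, -298.2, 113.6, 15.9, 86.7), (597.4, -110.6, 42.9, 28.0, -81.1), (672.8, 379.2, 23.1, 21.6, 44.2)]
blue [(483.5, -11.8, 145.4, 48.0, 78.9), (834.7, 592.2, 63.4, 11.4, 88.2), (973.0, 452.2, 46.2, 40.3, -55.9), (970.0, -518.7, 44.9, 31.9, 58.9)]
bay1_mouth 0.56 [(599.6, -109.0, 91.7, 87.8, 8.0)]
bay1_mouth 0.31 [(613.1, 25.2, 67.8, 48.3, -87.5)]
shield_foot_slot 0.64 [(483.4, -11.7, 140.3, 46.5, 79.6)]
rest_foot_slot 0.58 [(560.8, -290.4, 145.5, 48.6, 86.5)]
tray 0.67 [(413.7, -298.6, 154.8, 132.4, 77.5)]
tray 0.52 [(624.5, 27.6, 69.2, 47.3, -87.8)]
fresh1_center 0.59 [(495.1, 174.7, 73.6, 56.6, -85.8)]
wrist cam [ 0.28053319 -0.50703545  0.38474673] [[ 3.65064301e-01 -9.30982059e-01  6.79223488e-04]
 [-8.97043444e-01 -3.51560631e-01  2.67802506e-01]
 [-2.49080540e-01 -9.83744277e-02 -9.63473589e-01]] 282.15202430064545 318.00966389064484 197.23877344515702
```

Call:
carry_out(
  moves="0 0 0 0 0 0 0",
  newtons=15,
)

```text
time_s: 1.75
tcp_pos: [0.2094, -0.5355, 0.2164]
ee_rot: [-3.087, -0.582, 0.0]
contact_force: [0.4, 0.1, 0.4]
grip_width: 0.945
```

```bash
cat >> h.py <<'E'
def down(yaw):
    a=np.radians(yaw); return np.array([[np.cos(a),np.sin(a),0],[np.sin(a),-np.cos(a),0],[0,0,-1]])
def yaw():
    R=Ro.from_rotvec(ctrl.get_state()['ee_rot']).as_matrix(); return np.degrees(np.arctan2(R[1,0],R[0,0]))
def plan(x,y,z,yw,g=1,step=40,n=None,start=None):
    """rows from measured pose (or start=(pos,R)) to mm target"""
    s=ctrl.get_state(); P=np.array(s['tcp_pos'])*1000; R=Ro.from_rotvec(s['ee_rot']).as_matrix()
    if start: P,R=start
    T=np.array([x,y,z],float); d=T-P; dr=Ro.from_matrix(R.T@down(yw)).as_rotvec(degrees=True)
    n=n or int(max(np.ceil(np.linalg.norm(d)/step),np.ceil(np.linalg.norm(dr)/8.4),1))
    o=[]
    for i in range(n):
        t=np.round(R.T@(T-P)/(n-i)/10,2); r=np.round(Ro.from_matrix(R.T@down(yw)).as_rotvec(degrees=True)/(n-i),1)
        P=P+R@t*10; R=R@Ro.from_rotvec(r,degrees=True).as_matrix()
        o.append(' '.join(f'{v+0:g}' for v in [g,*t,*r]))
    for i in range(0,n,8): print('; '.join(o[i:i+8]))
    return P,R
E
python3 - <<'E'
from h import *
plan(590,-108,200,98.9,g=0)
E
```

```text
0 3.4 -1.73 0.11 0 0 -5.2; 0 3.54 -1.41 0.11 0 0 -5.2; 0 3.66 -1.09 0.11 0 0 -5.2; 0 3.74 -0.75 0.11 0 0 -5.2; 0 3.79 -0.41 0.11 0 0 -5.2; 0 3.82 -0.06 0.11 0 0 -5.2; 0 3.81 0.28 0.11 0 0 -5.1; 0 3.77 0.62 0.11 0 0 -5.2
0 3.69 0.96 0.11 0 0 -5.1; 0 3.59 1.28 0.11 0 0 -5.2; 0 3.46 1.6 0.11 0 0 -5.1; 0 3.31 1.9 0.11 0 0 -5.2; 0 3.12 2.2 0.11 0 0 -5.1; 0 2.92 2.47 0.11 0 0 -5.2; 0 2.68 2.71 0.1 0 0 -5.1
```

Call:
carry_out(
  moves="0 3.4 -1.73 0.11 0 0 -5.2; 0 3.54 -1.41 0.11 0 0 -5.2; 0 3.66 -1.09 0.11 0 0 -5.2; 0 3.74 -0.75 0.11 0 0 -5.2; 0 3.79 -0.41 0.11 0 0 -5.2; 0 3.82 -0.06 0.11 0 0 -5.2; 0 3.81 0.28 0.11 0 0 -5.1; 0 3.77 0.62 0.11 0 0 -5.2",
)

```text
time_s: 2.55
tcp_pos: [0.4134, -0.3063, 0.2078]
ee_rot: [2.677, 1.643, 0.0]
contact_force: [-0.2, 0.4, -0.2]
grip_width: 0.269
```

Call:
carry_out(
  moves="0 3.69 0.96 0.11 0 0 -5.1; 0 3.59 1.28 0.11 0 0 -5.2; 0 3.46 1.6 0.11 0 0 -5.1; 0 3.31 1.9 0.11 0 0 -5.2; 0 3.12 2.2 0.11 0 0 -5.1; 0 2.92 2.47 0.11 0 0 -5.2; 0 2.68 2.71 0.1 0 0 -5.1; 0 0 0 0 0 0 0",
)

```text
time_s: 3.35
tcp_pos: [0.5921, -0.1044, 0.1998]
ee_rot: [2.036, 2.392, 0.003]
contact_force: [-0.3, 0.2, 0.2]
grip_width: 0.004
```

```bash
python3 - <<'E'
from h import *
print(yaw(),ctrl.get_state()['q'])
p=shot('wrist','w1.png')
print('orange',rect(p,inr(p,(5,150,120),(20,255,255)),.068))
for q in ['cured_center','bay1_mouth','shield_foot_slot']: print(q,marks(q,p))
E
```

```text
99.19548945349705 [-0.31932498  0.27431572  1.49344913  0.00161711  1.3731752  -0.4801328 ]
orange [(619.4, -240.9, 19.9, 2.5, -80.5), (593.7, -94.3, 26.2, 11.2, 9.2), (853.6, -39.6, 329.1, 57.9, 89.9)]
cured_center [(0.95, [599, -110, 47]), (0.33, [618, 21, 57])]
bay1_mouth []
shield_foot_slot [(0.64, [487, -9, 10])]
```

View pics/w1.png

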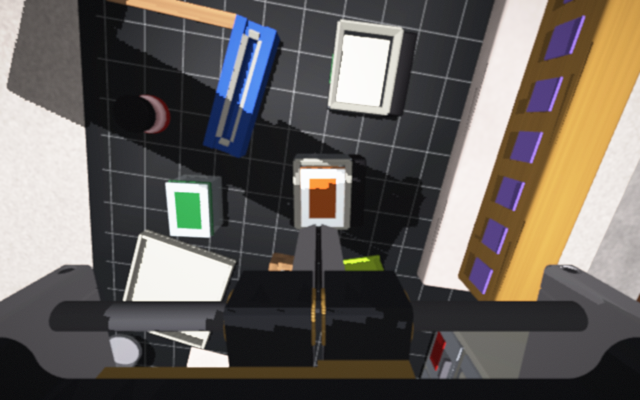

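Wrist view: the cured label is centred near (322,199), bay2 is at (365,68), the blue foot is at (241,87) and a fresh box is at (187,211).

```bash
python3 - <<'E'
from h import *
p=shot('wrist')
m=inr(p,(3,120,60),(20,255,255)); m[:150]=0;m[225:]=0;m[:,:295]=0;m[:,350:]=0
print('cured',rect(p,m,.068))
print('green',rect(p,inr(p,(45,80,40),(85,255,255)),.05))
m=inr(p,(100,120,40),(125,255,255)); m[:,:200]=0;m[:,285:]=0;m[160:]=0
m=cv2.morphologyEx(m,cv2.MORPH_CLOSE,np.ones((15,15)))
print('blue',rect(p,m,.032,100))
# bay2 outline: light pixels
h=hsv(p); m=((h[:,:,2]>110)&(h[:,:,1]<70)).astype(np.uint8); m[:,:320]=0; m[:,412:]=0; m[125:]=0
print('bay2 outer',rect(p,m,.056,300))
c,_=cv2.findContours(m,cv2.RETR_EXTERNAL,cv2.CHAIN_APPROX_NONE)
t=shot('top')
for n,(a,b,c,d) in dict(b1=(215,262,150,192),b2=(270,312,148,186)).items():
    h=hsv(t); m=((h[:,:,2]>90)&(h[:,:,1]<60)).astype(np.uint8); M=np.zeros_like(m); M[c:d,a:b]=m[c:d,a:b]; print(n,rect(t,M,.056,200))
    m=((h[:,:,2]>215)&(h[:,:,1]<60)).astype(np.uint8); M=np.zeros_like(m); M[c:d,a:b]=m[c:d,a:b]; print(n,'white',rect(t,M,.05,200))
a=t['color'][110:280,150:390,::-1]; cv2.imwrite('pics/topz.png',cv2.resize(a,(800,567),interpolation=cv2.INTER_CUBIC))
E
```

```text
cured [(596.4, -109.8, 43.3, 27.6, -81.1)]
green [(442.9, -155.3, 44.5, 28.9, -83.8), (460.7, -138.9, 79.0, 37.9, -47.8)]
blue [(487.1, -11.9, 145.4, 51.8, 79.0)]
bay2 outer [(606.7, 33.3, 95.6, 90.4, 89.8)]
b1 [(610.6, 167.1, 86.6, 66.6, 86.7)]
b1 white [(608.9, 163.6, 64.3, 42.5, 88.3)]
b2 [(617.2, -4.1, 97.9, 35.8, -1.4), (627.2, 39.3, 104.7, 69.9, -18.1)]
b2 white [(614.6, 36.4, 45.0, 44.1, -0.8)]
```

View pics/topz.png

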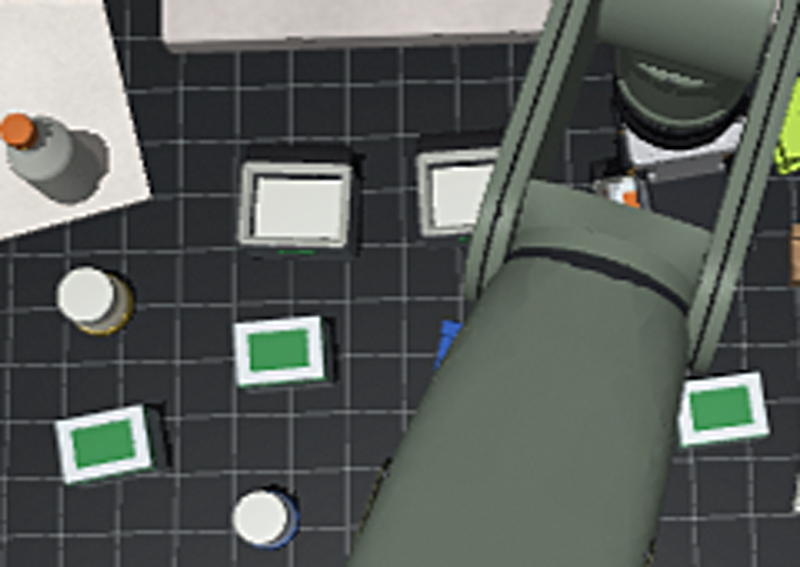

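The cured centre agrees in both cameras at (597,-110), yaw 8.9°. Bays 1 and 2 are confirmed empty. Now press.

```bash
python3 - <<'E'
from h import *
print(ctrl.get_state()['tcp_pos'])
s=plan(597,-110,88,98.9,g=0,n=5); s=plan(597,-110,71,98.9,g=0,n=6,start=s)
plan(597,-110,130,98.9,g=0,n=5,start=s)
E
```

```text
[ 0.58927204 -0.10911382  0.20011261]
0 -0.04 0.15 2.24 0 0 0; 0 -0.04 0.15 2.24 0 0 0; 0 -0.04 0.15 2.24 0 0 -0.1; 0 -0.04 0.15 2.25 0 0 0; 0 -0.04 0.15 2.24 0 0 -0.1
0 0 0 0.28 0 0 0; 0 0 0 0.28 0 0 0; 0 0 0 0.29 0 0 0; 0 0 0 0.28 0 0 0; 0 0 0 0.29 0 0 0; 0 0 0 0.28 0 0 0
0 0 0 -1.18 0 0 0; 0 0 0 -1.18 0 0 0; 0 0 0 -1.18 0 0 0; 0 0 0 -1.18 0 0 0; 0 0 0 -1.18 0 0 0
```

Call:
carry_out(
  moves="0 -0.04 0.15 2.24 0 0 0; 0 -0.04 0.15 2.24 0 0 0; 0 -0.04 0.15 2.24 0 0 0; 0 -0.04 0.15 2.25 0 0 0; 0 -0.04 0.15 2.24 0 0 0; 0 0 0 0 0 0 0; 0 0 0 0 0 0 0",
)

```text
time_s: 4.35
tcp_pos: [0.5972, -0.1095, 0.0881]
ee_rot: [-2.045, -2.384, 0.001]
contact_force: [0.0, -0.8, -0.1]
grip_width: 0.002
```

Call:
carry_out(
  moves="0 0 0 0.28 0 0 0; 0 0 0 0.28 0 0 0; 0 0 0 0.28 0 0 0; 0 0 0 0.28 0 0 0; 0 0 0 0.28 0 0 0; 0 0 0 0.28 0 0 0; 0 0 0 0 0 0 0; 0 0 0 0 0 0 0",
)

```text
time_s: 5.15
tcp_pos: [0.5983, -0.109, 0.0724]
ee_rot: [2.042, 2.385, 0.0]
contact_force: [-1.5, 0.4, 5.8]
grip_width: 0.005
```

Call:
carry_out(
  moves="0 0 0 0.1 0 0 0; 0 0 0 0.1 0 0 0; 0 0 0 0 0 0 0; 0 0 0 0 0 0 0",
)

```text
time_s: 5.55
tcp_pos: [0.5985, -0.1091, 0.0717]
ee_rot: [2.042, 2.385, 0.0]
contact_force: [-4.0, -0.4, 12.3]
grip_width: 0.005
```

At the stop (12 N). Now retract.

Call:
carry_out(
  moves="0 0 0 -0.4 0 0 0; 0 0 0 -0.4 0 0 0; 0 0 0 -0.4 0 0 0; 0 0 0 -0.4 0 0 0; 0 0 0 -1.5 0 0 0; 1 0 0 -3 0 0 0; 1 0 0 -3 0 0 0; 1 0 0 0 0 0 0",
)

```text
time_s: 6.35
tcp_pos: [0.6009, -0.1096, 0.1658]
ee_rot: [2.037, 2.38, 0.006]
contact_force: [0.9, -0.2, 0.8]
grip_width: 0.222
```

Call:
carry_out(
  moves="1 0 0 0 0 0 0; 1 0 0 0 0 0 0; 1 0 0 0 0 0 0; 1 0 0 0 0 0 0; 1 0 0 0 0 0 0",
)

```text
time_s: 6.85
tcp_pos: [0.5971, -0.1086, 0.1591]
ee_rot: [-2.042, -2.385, 0.001]
contact_force: [-0.2, -0.2, 0.3]
grip_width: 0.648
```

```bash
python3 - <<'E'
from h import *
s=ctrl.get_state();print(s['tcp_pos'],s['grip_width'])
p=shot('wrist','w2.png')
m=inr(p,(3,120,60),(20,255,255)); m[:100]=0;m[270:]=0;m[:,:270]=0;m[:,370:]=0
for z in (.068,.088): print('cured',rect(p,m,z))
print(marks('cured_center',p))
print('green',rect(p,inr(p,(45,80,40),(85,255,255)),.05))
E
```

```text
[ 0.59712451 -0.10857832  0.15910331] 0.647833245553339
cured [(569.2, -182.0, 23.6, 4.6, 9.0), (597.2, -116.5, 48.2, 30.3, -80.2), (591.0, -79.2, 48.5, 0.9, 8.9)]
cured [(570.4, -170.4, 21.8, 4.2, 9.0), (596.2, -110.0, 44.5, 28.0, -80.2), (590.5, -75.6, 44.7, 0.9, 8.9)]
[(0.88, [595, -108, 68])]
green [(442.9, -155.3, 44.8, 28.9, -83.7), (461.3, -138.3, 80.0, 38.8, -47.0)]
```

View pics/w2.png

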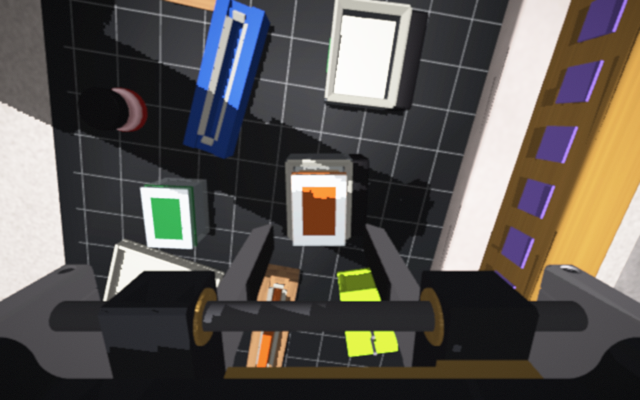

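Ejected: the label now fits a plane at 88 mm. Grasp it.

Call:
carry_out(
  moves="0.95 -0.1 0 0 0 0 0; 0.95 0 0 0 0 0 0; 0.95 0 0 2.5 0 0 0; 0.95 0 0 2.5 0 0 0; 0.95 0 0 2.2 0 0 0; 0.95 0 0 1.6 0 0 0; 0.95 0 0 0 0 0 0; 0.95 0 0 0 0 0 0",
  newtons=15,
)

```text
time_s: 7.75
tcp_pos: [0.5981, -0.1098, 0.0724]
ee_rot: [-2.043, -2.386, -0.0]
contact_force: [1.0, -0.9, 0.2]
grip_width: 0.946
```

Call:
carry_out(
  moves="0.3 0 0 0 0 0 0; 0.3 0 0 0 0 0 0; 0.3 0 0 0 0 0 0; 0.3 0 0 0 0 0 0; 0.3 0 0 0 0 0 0; 0.3 0 0 0 0 0 0",
)

```text
time_s: 8.35
tcp_pos: [0.5994, -0.1098, 0.0739]
ee_rot: [2.04, 2.385, 0.001]
contact_force: [-2.7, 0.3, 2.6]
grip_width: 0.513
```

Call:
carry_out(
  moves="0.3 0 0 0 0 0 0; 0.3 0 0 -0.3 0 0 0; 0.3 0 0 -0.7 0 0 0; 0.3 0 0 -1 0 0 0; 0.3 0 0 -2 0 0 0; 0.3 0 0 -3 0 0 0; 0.3 0 0 -2 0 0 0; 0.3 0 0 0 0 0 0",
)

```text
time_s: 9.15
tcp_pos: [0.6003, -0.1108, 0.1669]
ee_rot: [2.039, 2.38, 0.005]
contact_force: [1.3, -0.4, -0.7]
grip_width: 0.507
```

```bash
python3 - <<'E'
from h import *
print(ctrl.get_state()['tcp_pos'])
s=plan(412,-298,130,98.9,g=.3,step=45); s=plan(412,-298,40,98.9,g=.3,n=6,start=s)
E
```

```text
[ 0.60034793 -0.11077934  0.16687424]
0.3 -2.6 -3.59 0.6 0.1 0 0; 0.3 -2.6 -3.58 0.61 0.1 0 0; 0.3 -2.6 -3.58 0.61 0.1 0.1 0; 0.3 -2.6 -3.58 0.61 0 0 0; 0.3 -2.6 -3.59 0.61 0.1 0.1 0; 0.3 -2.59 -3.58 0.62 0 0 -0.1
0.3 0 0 1.5 0 0 0; 0.3 0 0 1.5 0 0 0; 0.3 0 0 1.5 0 0 0; 0.3 0 0 1.5 0 0 0; 0.3 0 0 1.5 0 0 0; 0.3 0 0 1.5 0 0 0
```

Call:
carry_out(
  moves="0.3 -2.6 -3.59 0.5 0 0 0; 0.3 -2.6 -3.58 0.5 0 0 0; 0.3 -2.6 -3.58 0.5 0 0 0; 0.3 -2.6 -3.58 0.5 0 0 0; 0.3 -2.6 -3.59 0.5 0 0 0; 0.3 -2.59 -3.58 0.5 0 0 0; 0.3 0 0 0 0 0 0; 0.3 0 0 0 0 0 0",
)

```text
time_s: 9.95
tcp_pos: [0.4082, -0.2968, 0.1312]
ee_rot: [-2.045, -2.382, -0.001]
contact_force: [-0.7, 0.3, -0.8]
grip_width: 0.507
```

```bash
python3 - <<'E'
from h import *
print(ctrl.get_state()['tcp_pos'],yaw())
s=plan(412,-298,40,98.9,g=.3,n=6)
p=shot('side','s2.png')
E
```

```text
[ 0.4082145  -0.29683385  0.13121588] 98.69159742154893
0.3 -0.03 0.06 1.52 0 0 0; 0.3 -0.03 0.06 1.52 0 0 0; 0.3 -0.03 0.06 1.52 0 0 -0.1; 0.3 -0.03 0.06 1.52 0 0 0; 0.3 -0.04 0.06 1.52 0 -0.1 -0.1; 0.3 -0.03 0.06 1.52 0 0 0
```

Call:
carry_out(
  moves="0.3 -0.03 0.06 2 0 0 0; 0.3 -0.03 0.06 2 0 0 0; 0.3 -0.03 0.06 2 0 0 0; 0.3 -0.03 0.06 1.5 0 0 0; 0.3 -0.03 0.06 0.9 0 0 0; 0.3 -0.03 0.06 0.5 0 0 0; 0.3 0 0 0 0 0 0; 0.3 0 0 0 0 0 0",
)

```text
time_s: 10.8
tcp_pos: [0.414, -0.2983, 0.0438]
ee_rot: [2.042, 2.386, -0.0]
contact_force: [0.6, -0.0, -1.3]
grip_width: 0.507
```

Call:
carry_out(
  moves="0.7 0 0 0 0 0 0; 0.7 0 0 0 0 0 0; 0.7 0 0 0 0 0 0; 0.7 0 0 0 0 0 0; 0.7 0 0 -2 0 0 0; 0.7 0 0 -3 0 0 0; 0.7 0 0 -4 0 0 0; 0.7 0 0 -4 0 0 0",
)

```text
time_s: 11.6
tcp_pos: [0.4127, -0.2977, 0.1741]
ee_rot: [-2.043, -2.385, -0.0]
contact_force: [0.7, -0.7, 0.3]
grip_width: 0.699
```

```bash
python3 - <<'E'
from h import *
s=ctrl.get_state();print(s['tcp_pos'],yaw())
p=shot('wrist','w3.png')
print('orange',rect(p,inr(p,(3,120,60),(20,255,255)),.054,100))
print('green',rect(p,inr(p,(45,80,40),(85,255,255)),.05,100))
print(marks('cured_center',p),marks('tray',p))
plan(443,-156,120,95.9)
E
```

```text
[ 0.41273762 -0.29773357  0.17412721] 98.8483337890922
orange [(542.7, -509.6, 405.5, 25.5, 9.0), (287.7, -471.5, 83.2, 24.9, 87.2), (582.0, -424.5, 84.1, 25.6, -69.4), (413.0, -298.8, 44.0, 28.2, -81.1), (573.9, -294.5, 133.0, 60.2, 87.9), (530.2, -285.1, 131.7, 19.6, 87.6)]
green [(442.8, -155.0, 45.0, 28.9, -83.8), (553.3, -121.4, 29.1, 5.0, -81.1)]
[(0.98, [411, -299, 32])] [(0.26, [597, -113, 57])]
1 3.46 1.24 1.41 0.1 0.1 0.7; 1 3.48 1.19 1.41 0.1 0.1 0.8; 1 3.49 1.15 1.41 0 0.1 0.7; 1 3.5 1.11 1.42 0.1 0.1 0.8
```

Cured box upright in the tray. Next, fresh box B at (443,-155), yaw 6.2°.

Call:
carry_out(
  moves="1 3.46 1.24 1.41 0 0 0.7; 1 3.48 1.19 1.41 0 0 0.7; 1 3.49 1.15 1.41 0 0 0.6; 1 3.5 1.11 1.42 0 0 0.6; 1 0 0 0 0 0 0; 1 0 0 0 0 0 0; 1 0 0 0 0 0 0",
)

```text
time_s: 12.45
tcp_pos: [0.4407, -0.1546, 0.1165]
ee_rot: [2.097, 2.339, -0.001]
contact_force: [0.6, -0.3, -0.8]
grip_width: 1.0
```

```bash
python3 - <<'E'
from h import *
s=ctrl.get_state();print(s['tcp_pos'],yaw())
p=shot('wrist')
print('green',rect(p,inr(p,(45,80,40),(85,255,255)),.05,100))
plan(443,-155,34,96.2,n=5)
E
```

```text
[ 0.4407255  -0.1545878   0.11654719] 96.23086519793824
green [(442.9, -154.7, 44.3, 29.1, -83.7), (553.7, -112.5, 27.8, 4.6, -81.1), (572.6, 13.6, 16.3, 5.1, -86.8)]
1 0 0.04 1.66 0 0 0; 1 0 0.04 1.66 0 0 0; 1 -0.01 0.04 1.66 0 0 0; 1 0 0.04 1.65 0 0 0; 1 -0.01 0.04 1.66 0 0 0
```

Call:
carry_out(
  moves="1 0 0.04 2 0 0 0; 1 0 0.04 2 0 0 0; 1 0 0.04 2 0 0 0; 1 0 0.04 1.5 0 0 0; 1 0 0.04 0.75 0 0 0; 1 0 0 0 0 0 0; 0.3 0 0 0 0 0 0; 0.3 0 0 0 0 0 0",
)

```text
time_s: 13.3
tcp_pos: [0.4436, -0.1543, 0.0352]
ee_rot: [2.096, 2.337, 0.001]
contact_force: [-0.9, -0.2, 0.9]
grip_width: 0.864
```

Call:
carry_out(
  moves="0.3 0 0 0 0 0 0; 0.3 0 0 0 0 0 0; 0.3 0 0 0 0 0 0; 0.3 0 0 0 0 0 0; 0.3 0 0 -1 0 0 0; 0.3 0 0 -3 0 0 0; 0.3 0 0 -4 0 0 0; 0.3 0 0 -2 0 0 0",
)

```text
time_s: 14.1
tcp_pos: [0.4443, -0.1543, 0.1378]
ee_rot: [2.094, 2.336, 0.002]
contact_force: [0.9, -0.5, -1.2]
grip_width: 0.509
```

```bash
python3 - <<'E'
from h import *
s=ctrl.get_state();print(s['tcp_pos'],yaw())
plan(597,-110,130,98.9,g=.3)
E
```

```text
[ 0.44425864 -0.15430095  0.13775034] 96.26632085210916
0.3 0.68 3.92 0.21 0.1 0 -0.7; 0.3 0.64 3.92 0.2 0 0.1 -0.6; 0.3 0.6 3.93 0.2 0.1 0 -0.7; 0.3 0.54 3.94 0.19 0 0.1 -0.6
```

Call:
carry_out(
  moves="0.3 0.68 3.92 0 0 0 -0.7; 0.3 0.64 3.92 0 0 0 -0.6; 0.3 0.6 3.93 0 0 0 -0.7; 0.3 0.54 3.94 0 0 0 -0.6; 0.3 0 0 0 0 0 0; 0.3 0 0 0 0 0 0; 0.3 0 0 0 0 0 0",
)

```text
time_s: 14.8
tcp_pos: [0.5942, -0.1093, 0.134]
ee_rot: [-2.043, -2.385, 0.001]
contact_force: [0.4, -0.8, -1.3]
grip_width: 0.513
```

```bash
python3 - <<'E'
from h import *
s=ctrl.get_state();print(s['tcp_pos'],yaw())
p=shot('wrist','w4.png')
print('green',rect(p,inr(p,(45,80,40),(85,255,255)),s['tcp_pos'][2]+.016,100))
print(marks('bay1_mouth',p))
plan(597,-110,105,98.9,g=.3,n=2)
E
```

```text
[ 0.5942039  -0.10928507  0.13397949] 98.84496149859437
green [(593.2, -110.8, 44.6, 28.8, -81.1), (587.4, -76.1, 46.7, 2.9, 8.9)]
[]
0.3 -0.04 0.14 1.46 0 0 0; 0.3 -0.04 0.13 1.46 0 0 -0.1
```

View pics/w4.png

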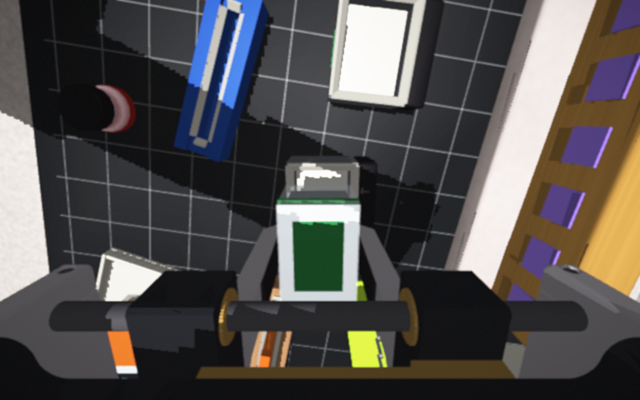

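Wrist view: the held box sits straight above bay 3. Relative to the cured box's measured place it needs +3.1 mm x and +0.9 mm y.

```bash
python3 - <<'E'
from h import *
s=plan(597.3,-108.4,92,98.9,g=.3,n=3); plan(597.3,-108.4,75,98.9,g=.3,n=4,start=s)
E
```

```text
0.3 0.02 0.11 1.41 0 0 0; 0.3 0.02 0.11 1.41 0 0 0; 0.3 0.03 0.11 1.4 0 0 -0.1
0.3 0 0 0.43 0 0 0; 0.3 0 0 0.42 0 0 0; 0.3 0 0 0.43 0 0 0; 0.3 0 0 0.42 0 0 0
```

Call:
carry_out(
  moves="0.3 0.02 0.11 1.41 0 0 0; 0.3 0.02 0.11 1.41 0 0 0; 0.3 0.03 0.11 1.4 0 0 -0.1; 0.3 0 0 0 0 0 0; 0.3 0 0 0 0 0 0; 0.3 0 0 0.4 0 0 0; 0.3 0 0 0.2 0 0 0; 0.3 0 0 0 0 0 0",
)

```text
time_s: 15.7
tcp_pos: [0.5987, -0.1081, 0.0859]
ee_rot: [2.041, 2.388, -0.0]
contact_force: [-0.6, -1.0, -1.1]
grip_width: 0.512
```

Call:
carry_out(
  moves="0.3 0 0 0.3 0 0 0; 0.3 0 0 0.3 0 0 0; 0.3 0 0 0.3 0 0 0; 0.3 0 0 0.2 0 0 0; 0.3 0 0 0 0 0 0; 0.3 0 0 0 0 0 0",
)

```text
time_s: 16.3
tcp_pos: [0.5986, -0.108, 0.0747]
ee_rot: [-2.041, -2.388, -0.0]
contact_force: [0.6, -0.5, -1.0]
grip_width: 0.507
```

Call:
carry_out(
  moves="0.8 0 0 0 0 0 0; 0.8 0 0 0 0 0 0; 0.8 0 0 0 0 0 0; 0.8 0 0 -1.5 0 0 0; 0.8 0 0 -2 0 0 0; 0 0 0 -1 0 0 0; 0 0 0 0 0 0 0; 0 0 0 0 0 0 0",
)

```text
time_s: 17.1
tcp_pos: [0.5987, -0.1081, 0.1204]
ee_rot: [2.041, 2.388, 0.0]
contact_force: [0.6, 0.7, 0.0]
grip_width: 0.579
```

Call:
carry_out(
  moves="0 0 0 0 0 0 0; 0 0 0 0 0 0 0; 0 0 0 0 0 0 0; 0 0 0 0 0 0 0; 0 0 0 0 0 0 0; 0 0 0 0 0 0 0",
)

```text
time_s: 17.7
tcp_pos: [0.5986, -0.108, 0.1198]
ee_rot: [-2.041, -2.388, 0.0]
contact_force: [-0.0, 0.2, -0.7]
grip_width: 0.07
```

```bash
python3 - <<'E'
from h import *
s=ctrl.get_state();print(s['tcp_pos'],yaw(),s['grip_width'])
p=shot('wrist')
print('green',rect(p,inr(p,(45,80,40),(85,255,255)),.088,100))
E
```

```text
[ 0.59861212 -0.10803379  0.11984135] 98.96203561714019 0.07026512212351903
green [(597.8, -109.7, 44.1, 28.2, -80.0)]
```

Call:
carry_out(
  moves="0 -0.1 0 0.8 0 0 0; 0 0 0 0.8 0 0 0; 0 0 0 0.35 0 0 0; 0 0 0 0.35 0 0 0; 0 0 0 0.35 0 0 0; 0 0 0 0.35 0 0 0; 0 0 0 0.35 0 0 0; 0 0 0 0.35 0 0 0",
)

```text
time_s: 18.55
tcp_pos: [0.5983, -0.1089, 0.083]
ee_rot: [-2.04, -2.388, 0.001]
contact_force: [-4.7, -0.3, 5.8]
grip_width: 0.011
```

Call:
carry_out(
  moves="0 0 0 0.35 0 0 0; 0 0 0 0.35 0 0 0; 0 0 0 0.35 0 0 0; 0 0 0 0.2 0 0 0; 0 0 0 0.1 0 0 0; 0 0 0 0.1 0 0 0; 0 0 0 0 0 0 0; 0 0 0 0 0 0 0",
)

```text
time_s: 19.35
tcp_pos: [0.5984, -0.1091, 0.0716]
ee_rot: [-2.04, -2.388, 0.002]
contact_force: [-10.1, 2.3, 20.1]
grip_width: 0.009
```

Call:
carry_out(
  moves="0 0 0 -0.3 0 0 0; 0 0 0 -0.3 0 0 0; 0 0 0 -0.3 0 0 0; 0 0 0 -0.3 0 0 0; 0 0 0 -2 0 0 0; 0 0 0 -4 0 0 0; 1 0 0 -2 0 0 0; 1 0 0 0 0 0 0",
)

```text
time_s: 20.15
tcp_pos: [0.6019, -0.11, 0.1643]
ee_rot: [2.036, 2.382, 0.005]
contact_force: [0.2, 0.1, 0.5]
grip_width: 0.139
```

```bash
python3 - <<'E'
from h import *
s=ctrl.get_state();print(s['tcp_pos'],yaw(),s['grip_width'])
p=shot('wrist','w5.png')
for z in (.068,.088):print('green',rect(p,inr(p,(45,80,40),(85,255,255)),z,100))
print('green',rect(p,inr(p,(45,80,40),(85,255,255)),.05,100))
t=shot('top')
print('green',rect(t,inr(t,(50,100,60),(85,255,255)),.05))
plan(498,180,150,93,step=45)
E
```

```text
[ 0.60191673 -0.11003857  0.16428655] 98.95699171569518 0.13932473094502454
green [(597.7, -109.3, 43.7, 28.0, -81.1)]
green [(596.9, -103.5, 40.4, 25.9, -81.1)]
green [(598.5, -114.5, 46.7, 29.9, -81.1)]
green [(429.9, 312.5, 43.0, 27.6, -80.2), (497.9, 179.8, 40.9, 28.4, -90.0), (925.1, -332.7, 33.9, 20.1, 68.2)]
1 4.3 -0.78 0.14 0 0 0.9; 1 4.29 -0.85 0.14 0 0 0.8; 1 4.28 -0.9 0.14 0 0 0.9; 1 4.26 -0.97 0.14 0 0 0.8; 1 4.25 -1.03 0.14 0 0 0.9; 1 4.23 -1.1 0.14 0 0 0.8; 1 4.22 -1.16 0.13 0 0 0.9
```

Latched (the label matches the 68 mm plane). Now fresh A.

Call:
carry_out(
  moves="1 4.3 -0.78 0 0 0 0.9; 1 4.29 -0.85 0 0 0 0.8; 1 4.28 -0.9 0 0 0 0.9; 1 4.26 -0.97 0 0 0 0.8; 1 4.25 -1.03 0 0 0 0.9; 1 4.23 -1.1 0 0 0 0.8; 1 4.22 -1.16 0 0 0 0.9; 1 0 0 0 0 0 0",
)

```text
time_s: 21.05
tcp_pos: [0.4942, 0.1839, 0.1576]
ee_rot: [-2.153, -2.281, 0.005]
contact_force: [0.2, -1.0, -0.1]
grip_width: 0.903
```

Call:
carry_out(
  moves="1 0 0 0 0 0 0; 1 0 0 0 0 0 0",
)

```text
time_s: 21.25
tcp_pos: [0.4977, 0.179, 0.159]
ee_rot: [-2.163, -2.277, 0.003]
contact_force: [-0.1, 0.4, -0.4]
grip_width: 0.999
```

```bash
python3 - <<'E'
from h import *
s=ctrl.get_state();print(s['tcp_pos'],yaw(),s['grip_width'])
p=shot('wrist','w6.png')
g=rect(p,inr(p,(45,80,40),(85,255,255)),.05,100);print('green',g)
print(marks('bay1_mouth',p))
b=min(g,key=lambda r:np.hypot(r[0]-498,r[1]-180)); print(b)
yw=(b[4]+180)%180
s=plan(b[0]+.5,b[1]+.5,70,yw,n=3); plan(b[0]+.5,b[1]+.5,35,yw,n=3,start=s)
E
```

```text
[0.49765856 0.17897009 0.15903704] 92.92200802153222 0.9991007560609201
green [(497.0, 180.5, 44.4, 28.2, -87.0), (429.0, 313.2, 44.9, 28.9, -79.9)]
[(0.41, [396, 71, 1])]
(497.0, 180.5, 44.4, 28.2, -87.0)
1 0.08 -0.02 2.99 0 0 -0.1; 1 0.08 -0.02 2.99 0 0 0; 1 0.09 -0.01 2.99 -0.1 0 -0.1
1 0 0 1.17 0 0 0; 1 0 0 1.16 0 0 0; 1 0 0 1.17 0 0 0
```

View pics/w6.png

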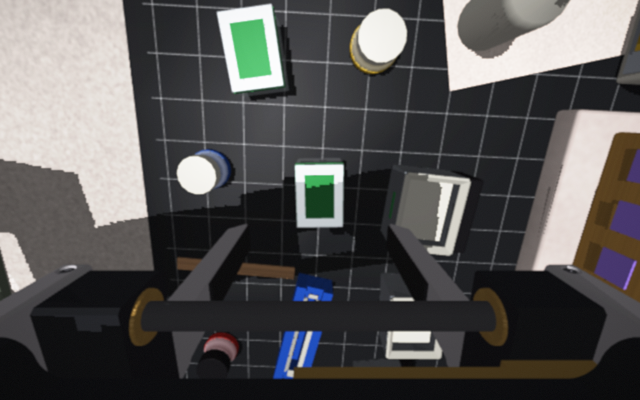

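Fresh A at (319,193) and bay 1 at (430,210); the right finger clears bay 1 by about 2 cm, and I open less to add margin.

Call:
carry_out(
  moves="0.8 0.08 -0.02 2.99 0 0 -0.1; 0.8 0.08 -0.02 2.99 0 0 0; 0.8 0.09 -0.01 2.99 0 0 0; 0.8 0 0 1.17 0 0 0; 0.8 0 0 1.16 0 0 0; 0.8 0 0 1.17 0 0 0; 0.8 0 0 0 0 0 0; 0.3 0 0 0 0 0 0",
)

```text
time_s: 22.15
tcp_pos: [0.4981, 0.1825, 0.0363]
ee_rot: [2.161, 2.279, 0.001]
contact_force: [0.0, 0.3, -0.4]
grip_width: 0.748
```

Call:
carry_out(
  moves="0.3 0 0 0 0 0 0; 0.3 0 0 0 0 0 0; 0.3 0 0 0 0 0 0; 0.3 0 0 0 0 0 0; 0.3 0 0 -2 0 0 0; 0.3 0 0 -4 0 0 0; 0.3 0 0 -4 0 0 0; 0.3 0 0 -2 0 0 0",
)

```text
time_s: 22.95
tcp_pos: [0.4993, 0.1829, 0.1594]
ee_rot: [2.159, 2.278, 0.007]
contact_force: [1.0, 0.2, -1.3]
grip_width: 0.511
```

```bash
python3 - <<'E'
from h import *
s=ctrl.get_state();print(s['tcp_pos'],yaw(),s['grip_width'])
t=shot('top','t3.png')
# bay outlines in top image
a=t['color'][130:210,200:330,::-1]; cv2.imwrite('pics/t3z.png',cv2.resize(a,(780,480),interpolation=cv2.INTER_CUBIC))
E
```

```text
[0.49926131 0.18289017 0.15944692] 93.06971457052234 0.5106250422794841
```

View pics/t3z.png

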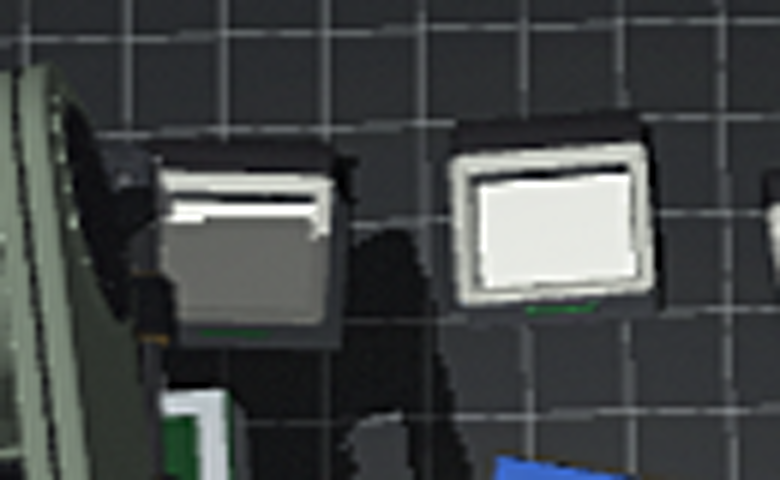

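Bay 2's rim corners in the crop are (450,158), (645,143), (655,290), (460,305). Bay 1's come from the earlier zoom.

```bash
python3 - <<'E'
from h import *
t=shot('top')
def bay(c,sc,off,n):
    P=np.array([ray(t,(np.array(x)+.5)/sc-.5+off,.056)[:2]*1000 for x in c]); TL,TR,BR,BL=P
    yv=(TL+BL-TR-BR); xv=(TL+TR-BL-BR)
    print(n,P.mean(0).round(1),'yaw by y',np.degrees(np.arctan2(-yv[0],yv[1])).round(1),'by x',np.degrees(np.arctan2(xv[1],xv[0])).round(1),np.linalg.norm(yv)/2,np.linalg.norm(xv)/2)
bay([(450,158),(645,143),(655,290),(460,305)],6,np.array([200,130]),'b2')
bay([(243,163),(350,163),(347,247),(240,245)],3.333,np.array([150,110]),'b1')
# model-edge refinement: maximise gradient along rim outline on grey image
g=cv2.GaussianBlur(cv2.cvtColor(t['color'],cv2.COLOR_RGB2GRAY),(0,0),.7).astype(np.float32)
E
```

```text
b2 [616.9  27.8] yaw by y 2.8 by x 2.8 83.89566322006125 65.12836707164473
b1 [610.1 165.7] yaw by y -2.2 by x -1.9 82.81023662419652 65.88685992834999
```

```bash
python3 - <<'E'
from h import *
s=ctrl.get_state();print(s['tcp_pos'],yaw(),s['grip_width'])
plan(611,167,120,88,g=.3,step=35)
E
```

```text
[0.50023403 0.18307138 0.15963122] 93.06807480374405 0.5065300338070098
0.3 -0.55 2.74 1.01 0.1 0 1.3; 0.3 -0.49 2.75 1.01 0.1 0 1.3; 0.3 -0.43 2.76 1 0.1 0 1.2; 0.3 -0.36 2.77 1 0.2 -0.1 1.3
```

Call:
carry_out(
  moves="0.3 -0.55 2.74 1.01 0 0 1.3; 0.3 -0.49 2.75 1.01 0 0 1.3; 0.3 -0.43 2.76 1 0 0 1.2; 0.3 -0.36 2.77 1 0 0 1.3; 0.3 0 0 0 0 0 0; 0.3 0 0 0 0 0 0; 0.3 0 0 0 0 0 0",
)

```text
time_s: 23.75
tcp_pos: [0.6065, 0.1664, 0.1143]
ee_rot: [-2.259, -2.181, 0.003]
contact_force: [0.6, 0.1, -1.2]
grip_width: 0.509
```

```bash
python3 - <<'E'
from h import *
s=ctrl.get_state();print(s['tcp_pos'],yaw(),s['grip_width'])
p=shot('wrist','w7.png')
print('green',rect(p,inr(p,(45,80,40),(85,255,255)),s['tcp_pos'][2]+.015,100))
s=plan(611,167,94,88,g=.3,n=2)
# project expected bay rim outline for check
im=p['color'][:,:,::-1].copy()
def draw(cx,cy,yw,c):
    a=np.radians(yw)
    for hx,hy in ((32.5,41.5),(30.5,39.5)):
        P=[(cx+x*np.cos(a)-y*np.sin(a),cy+x*np.sin(a)+y*np.cos(a)) for x,y in((hx,hy),(hx,-hy),(-hx,-hy),(-hx,hy))]
        cv2.polylines(im,[np.int32([proj(p,np.array([*q,56])/1000) for q in P])],True,c)
draw(610,165.7,-2,(0,0,255)); draw(616.9,27.8,2.8,(0,0,255))
cv2.imwrite('pics/w7o.png',im)
E
```

```text
[0.60645838 0.16644187 0.11434579] 87.98656202042754 0.5091973053293599
green [(605.1, 165.4, 44.1, 28.4, 88.2), (605.5, 200.1, 45.8, 2.4, -1.9), (504.6, 277.1, 45.6, 24.0, 56.4), (490.1, 289.7, 30.0, 19.4, -80.1)]
0.3 0.03 0.21 1.05 0 0 0; 0.3 0.03 0.22 1.05 -0.1 0 0
```

View pics/w7o.png

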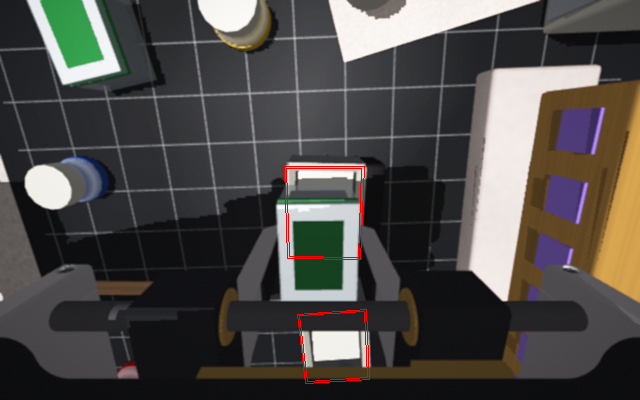

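The overlay suggests the rim is about 4 px further up (+2 mm y) and 1 px right; target (611.7,168.3).

Call:
carry_out(
  moves="0.3 0.1 0.26 1 0 0 0; 0.3 0.1 0.26 1 0 0 0; 0.3 0 0 0 0 0 0; 0.3 0 0 0 0 0 0; 0.3 0 0 0.4 0 0 0; 0.3 0 0 0.4 0 0 0; 0.3 0 0 0 0 0 0",
)

```text
time_s: 24.5
tcp_pos: [0.613, 0.1682, 0.0871]
ee_rot: [-2.26, -2.181, 0.0]
contact_force: [-0.5, 0.0, -0.7]
grip_width: 0.513
```

Call:
carry_out(
  moves="0.3 0 0 0.3 0 0 0; 0.3 0 0 0.3 0 0 0; 0.3 0 0 0.3 0 0 0; 0.3 0 0 0.2 0 0 0; 0.3 0 0 0 0 0 0; 0.3 0 0 0 0 0 0",
)

```text
time_s: 25.1
tcp_pos: [0.6131, 0.1695, 0.0763]
ee_rot: [-2.26, -2.18, -0.003]
contact_force: [-1.2, 4.7, 1.3]
grip_width: 0.512
```

Call:
carry_out(
  moves="0.3 0.1 0 0 0 0 0; 0.3 0.05 0 0.1 0 0 0; 0.3 0 0 0 0 0 0; 0.8 0 0 0 0 0 0; 0.8 0 0 0 0 0 0; 0.8 0 0 0 0 0 0; 0.8 0 0 -1.5 0 0 0; 0.8 0 0 -2 0 0 0",
)

```text
time_s: 25.9
tcp_pos: [0.6125, 0.1691, 0.1103]
ee_rot: [-2.26, -2.181, 0.004]
contact_force: [0.3, 0.6, 0.4]
grip_width: 0.8
```

Call:
carry_out(
  moves="0 0 0 -1 0 0 0; 0 0 0 0 0 0 0; 0 0 0 0 0 0 0; 0 0 0 0 0 0 0; 0 0 0 0 0 0 0; 0 0 0 0 0 0 0; 0 0 0 0 0 0 0; 0 0 0 0 0 0 0",
)

```text
time_s: 26.7
tcp_pos: [0.6132, 0.1696, 0.1202]
ee_rot: [-2.26, -2.181, 0.001]
contact_force: [0.1, 0.1, -0.4]
grip_width: 0.153
```

```bash
python3 - <<'E'
from h import *
s=ctrl.get_state();print(s['tcp_pos'],yaw(),s['grip_width'])
p=shot('wrist')
print('green',rect(p,inr(p,(45,80,40),(85,255,255)),.088,100))
E
```

```text
[0.61316341 0.16961845 0.12022342] 87.9609788731646 0.1531022127345742
green [(611.4, 166.7, 44.0, 28.2, 87.0), (613.3, 201.3, 45.9, 2.2, -2.0), (465.3, 296.6, 47.1, 41.7, -80.0), (458.5, 302.8, 38.2, 24.8, -79.6)]
```

Call:
carry_out(
  moves="0 -0.15 0 0.8 0 0 0; 0 0 0 0.8 0 0 0; 0 0 0 0.35 0 0 0; 0 0 0 0.35 0 0 0; 0 0 0 0.35 0 0 0; 0 0 0 0.35 0 0 0; 0 0 0 0.35 0 0 0; 0 0 0 0.35 0 0 0",
)

```text
time_s: 27.55
tcp_pos: [0.6131, 0.1682, 0.0837]
ee_rot: [-2.26, -2.182, 0.0]
contact_force: [-3.6, -0.2, 4.0]
grip_width: 0.008
```

Call:
carry_out(
  moves="0 0 0 0.35 0 0 0; 0 0 0 0.35 0 0 0; 0 0 0 0.35 0 0 0; 0 0 0 0.2 0 0 0; 0 0 0 0.1 0 0 0; 0 0 0 0.1 0 0 0; 0 0 0 0 0 0 0; 0 0 0 0 0 0 0",
)

```text
time_s: 28.35
tcp_pos: [0.6134, 0.1683, 0.0717]
ee_rot: [2.26, 2.182, 0.0]
contact_force: [-7.7, -0.5, 15.9]
grip_width: 0.005
```

Call:
carry_out(
  moves="0 0 0 -0.3 0 0 0; 0 0 0 -0.3 0 0 0; 0 0 0 -0.3 0 0 0; 0 0 0 -0.3 0 0 0; 0 0 0 -2 0 0 0; 1 0 0 -4 0 0 0; 1 0 0 -2 0 0 0; 1 0 0 0 0 0 0",
)

```text
time_s: 29.15
tcp_pos: [0.6166, 0.1685, 0.1651]
ee_rot: [2.257, 2.178, 0.011]
contact_force: [0.8, 0.3, 0.0]
grip_width: 0.227
```

```bash
python3 - <<'E'
from h import *
s=ctrl.get_state();print(s['tcp_pos'],yaw(),s['grip_width'])
p=shot('wrist')
for z in(.068,.05): print('green',rect(p,inr(p,(45,80,40),(85,255,255)),z,100))
t=shot('top'); print('green',rect(t,inr(t,(50,100,60),(85,255,255)),.05))
plan(430,313,150,100,step=45)
E
```

```text
[0.61655542 0.16852992 0.16507998] 87.95873668259682 0.22727493205587768
green [(612.1, 166.9, 44.2, 27.5, 87.0), (440.9, 308.8, 42.2, 27.2, -79.7), (461.9, 299.8, 75.0, 37.6, 65.2)]
green [(611.8, 161.6, 47.2, 29.3, 87.0), (429.0, 313.1, 45.1, 29.1, -79.7), (451.4, 303.4, 80.1, 40.1, 65.2)]
green [(600.2, -112.1, 44.1, 28.6, -81.1), (618.1, 163.3, 29.3, 24.0, 88.3), (922.1, 635.4, 32.4, 15.9, -85.7), (923.7, -332.6, 35.7, 26.4, 71.6)]
1 2.31 -3.14 0.17 0 0 -2; 1 2.41 -3.06 0.17 0 0 -2; 1 2.52 -2.97 0.17 0 0 -2; 1 2.62 -2.88 0.18 0 0 -2; 1 2.72 -2.79 0.17 0 0 -2; 1 2.81 -2.68 0.18 0 0 -2
```

Call:
carry_out(
  moves="1 2.31 -3.14 0 0 0 -2; 1 2.41 -3.06 0 0 0 -2; 1 2.52 -2.97 0 0 0 -2; 1 2.62 -2.88 0 0 0 -2; 1 2.72 -2.79 0 0 0 -2; 1 2.81 -2.68 0 0 0 -2; 1 0 0 0 0 0 0; 1 0 0 0 0 0 0",
)

```text
time_s: 30.05
tcp_pos: [0.4284, 0.3128, 0.1589]
ee_rot: [-2.018, -2.407, 0.005]
contact_force: [0.0, -0.4, 1.6]
grip_width: 0.983
```

```bash
python3 - <<'E'
from h import *
s=ctrl.get_state();print(s['tcp_pos'],yaw(),s['grip_width'])
p=shot('wrist','w8.png')
g=rect(p,inr(p,(45,80,40),(85,255,255)),.05,100);print('green',g)
b=min(g,key=lambda r:np.hypot(r[0]-430,r[1]-313)); yw=b[4]%180
s=plan(b[0]+1,b[1]+1.3,70,yw,n=3,g=.9); plan(b[0]+1,b[1]+1.3,35,yw,n=3,start=s,g=.9)
E
```

```text
[0.42844761 0.31282138 0.15894263] 100.05643280198004 0.9826376938756539
green [(428.8, 313.0, 43.5, 28.5, -79.8)]
0.9 0.06 0.03 2.98 0 0 -0.1; 0.9 0.06 0.03 2.98 -0.1 0 -0.1; 0.9 0.06 0.02 2.98 0 0.1 0
0.9 0 0 1.17 0 0 0; 0.9 0 0 1.17 0 0 0; 0.9 0 0 1.16 0 0 0
```

Call:
carry_out(
  moves="0.9 0.06 0.03 2.98 0 0 0; 0.9 0.06 0.03 2.98 0 0 -0.1; 0.9 0.06 0.02 2.98 0 0 0; 0.9 0 0 1.17 0 0 0; 0.9 0 0 1.17 0 0 0; 0.9 0 0 1.16 0 0 0; 0.9 0 0 0 0 0 0; 0.3 0 0 0 0 0 0",
)

```text
time_s: 30.9
tcp_pos: [0.4312, 0.3152, 0.0372]
ee_rot: [2.018, 2.407, 0.002]
contact_force: [0.4, -0.5, 0.5]
grip_width: 0.848
```

Call:
carry_out(
  moves="0.3 0 0 0 0 0 0; 0.3 0 0 0 0 0 0; 0.3 0 0 0 0 0 0; 0.3 0 0 0 0 0 0; 0.3 0 0 -2 0 0 0; 0.3 0 0 -4 0 0 0; 0.3 0 0 -4 0 0 0; 0.3 0 0 -2 0 0 0",
)

```text
time_s: 31.7
tcp_pos: [0.4322, 0.3159, 0.1604]
ee_rot: [2.017, 2.406, 0.008]
contact_force: [1.4, 0.1, -0.5]
grip_width: 0.512
```

```bash
python3 - <<'E'
from h import *
s=ctrl.get_state();print(s['tcp_pos'],yaw(),s['grip_width'])
plan(618,29.5,140,92.8,g=.3,step=38)
E
```

```text
[0.43219819 0.31594135 0.16043733] 100.06983544471758 0.5123352124468196
0.3 -3.15 1.33 0.21 0 0 0.7; 0.3 -3.13 1.37 0.21 0 0 0.7; 0.3 -3.11 1.4 0.21 0 0 0.7; 0.3 -3.09 1.44 0.2 0 0 0.7; 0.3 -3.08 1.48 0.21 0.1 0 0.7; 0.3 -3.06 1.52 0.2 0 0 0.8; 0.3 -3.04 1.56 0.2 0 0 0.7; 0.3 -3.02 1.6 0.2 0.1 0 0.8
0.3 -2.99 1.64 0.2 0 -0.1 0.7; 0.3 -2.97 1.67 0.21 0.1 0 0.8
```

Call:
carry_out(
  moves="0.3 -3.15 1.33 0 0 0 0.7; 0.3 -3.13 1.37 0 0 0 0.7; 0.3 -3.11 1.4 0 0 0 0.7; 0.3 -3.09 1.44 0 0 0 0.7; 0.3 -3.08 1.48 0 0 0 0.7; 0.3 -3.06 1.52 0 0 0 0.8; 0.3 -3.04 1.56 0 0 0 0.7; 0.3 -3.02 1.6 0 0 0 0.8",
)

```text
time_s: 32.5
tcp_pos: [0.5794, 0.0845, 0.1563]
ee_rot: [-2.138, -2.301, 0.001]
contact_force: [1.1, -0.1, -0.9]
grip_width: 0.51
```

Call:
carry_out(
  moves="0.3 -2.99 1.64 1 0 0 0.7; 0.3 -2.97 1.67 1 0 0 0.8; 0.3 0 0 1 0 0 0; 0.3 0 0 1 0 0 0; 0.3 0 0 0 0 0 0; 0.3 0 0 0 0 0 0; 0.3 0 0 0 0 0 0",
)

```text
time_s: 33.2
tcp_pos: [0.6162, 0.0295, 0.1173]
ee_rot: [2.165, 2.275, 0.001]
contact_force: [-0.0, 0.4, -1.3]
grip_width: 0.51
```

```bash
python3 - <<'E'
from h import *
s=ctrl.get_state();print(s['tcp_pos'],yaw(),s['grip_width'])
p=shot('wrist')
print('green',rect(p,inr(p,(45,80,40),(85,255,255)),s['tcp_pos'][2]+.013,100))
im=p['color'][:,:,::-1].copy()
def draw(cx,cy,yw,c):
    a=np.radians(yw)
    for hx,hy in ((32.5,41.5),(30.5,39.5)):
        P=[(cx+x*np.cos(a)-y*np.sin(a),cy+x*np.sin(a)+y*np.cos(a)) for x,y in((hx,hy),(hx,-hy),(-hx,-hy),(-hx,hy))]
        cv2.polylines(im,[np.int32([proj(p,np.array([*q,56])/1000) for q in P])],True,c)
draw(617.4,29.8,2.8,(0,0,255))
cv2.imwrite('pics/w9o.png',cv2.resize(im[110:310,200:440],(720,600)))
E
```

```text
[0.61619648 0.02949824 0.11727694] 92.84510965549406 0.5104480887695213
green [(599.2, -45.5, 26.2, 20.8, -81.7), (615.0, 27.8, 44.0, 28.7, -87.1), (612.9, 63.7, 45.2, 1.2, 2.9), (611.5, 148.5, 29.6, 20.7, 86.7)]
```

View pics/w9o.png

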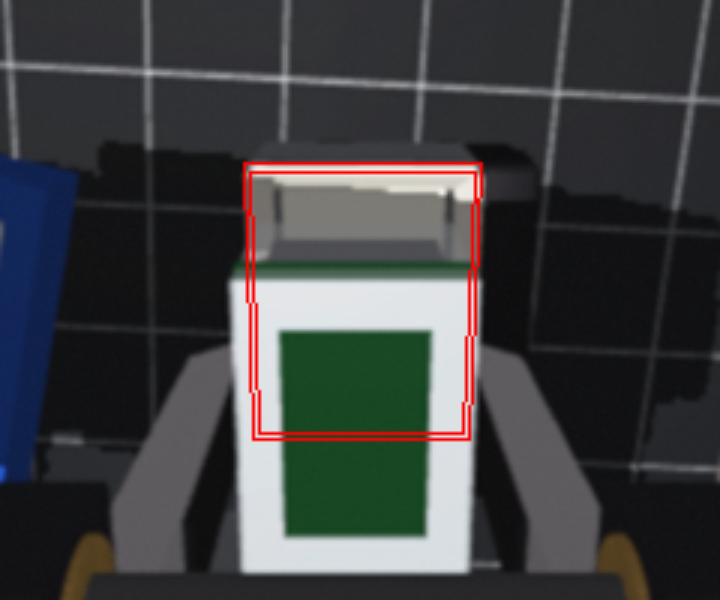

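The overlay fits the bay 2 rim; correct by +2.4 mm x, +1.7 mm y.

Call:
carry_out(
  moves="0.3 0.08 0.12 1.1 0 0 0; 0.3 0.08 0.12 1.1 0 0 0; 0.3 0 0 0 0 0 0; 0.3 0 0 0 0 0 0; 0.3 0 0 0.4 0 0 0; 0.3 0 0 0.4 0 0 0; 0.3 0 0 0 0 0 0",
)

```text
time_s: 33.95
tcp_pos: [0.6181, 0.0302, 0.086]
ee_rot: [-2.167, -2.274, 0.001]
contact_force: [0.4, 0.7, -1.4]
grip_width: 0.507
```

Call:
carry_out(
  moves="0.3 0 0 0.3 0 0 0; 0.3 0 0 0.3 0 0 0; 0.3 0 0 0.3 0 0 0; 0.3 0 0 0.1 0 0 0; 0.3 0 0 0 0 0 0; 0.3 0 0 0 0 0 0",
)

```text
time_s: 34.55
tcp_pos: [0.6186, 0.0302, 0.0767]
ee_rot: [2.167, 2.274, 0.0]
contact_force: [-0.6, 0.1, -0.8]
grip_width: 0.51
```

Free of contact. Release, then close above.

Call:
carry_out(
  moves="0.8 0 0 0 0 0 0; 0.8 0 0 0 0 0 0; 0.8 0 0 0 0 0 0; 0.8 0 0 -1.5 0 0 0; 0.8 0 0 -2 0 0 0; 0 0 0 -0.8 0 0 0; 0 0 0 0 0 0 0; 0 0 0 0 0 0 0",
)

```text
time_s: 35.35
tcp_pos: [0.6185, 0.0302, 0.1199]
ee_rot: [2.167, 2.274, 0.0]
contact_force: [-0.4, 0.0, -0.8]
grip_width: 0.581
```

Call:
carry_out(
  moves="0 0 0 0 0 0 0; 0 0 0 0 0 0 0; 0 0 0 0 0 0 0; 0 0 0 0 0 0 0; 0 0 0 0 0 0 0; 0 0 0 0 0 0 0",
)

```text
time_s: 35.95
tcp_pos: [0.6185, 0.0302, 0.1196]
ee_rot: [-2.167, -2.274, 0.0]
contact_force: [-1.0, 0.0, 0.1]
grip_width: 0.068
```

```bash
python3 - <<'E'
from h import *
s=ctrl.get_state();print(s['tcp_pos'],yaw(),s['grip_width'])
p=shot('wrist')
print('green',rect(p,inr(p,(45,80,40),(85,255,255)),.088,100))
E
```

```text
[0.6185144  0.03018741 0.11955402] 92.75833592475165 0.06764084132345592
green [(617.6, 28.6, 44.1, 28.1, -86.2), (611.9, 160.5, 38.8, 26.5, 86.8)]
```

Call:
carry_out(
  moves="0 0 0 0.8 0 0 0; 0 0 0 0.8 0 0 0; 0 0 0 0.35 0 0 0; 0 0 0 0.35 0 0 0; 0 0 0 0.35 0 0 0; 0 0 0 0.35 0 0 0; 0 0 0 0.35 0 0 0; 0 0 0 0.35 0 0 0",
)

```text
time_s: 36.8
tcp_pos: [0.6185, 0.0302, 0.0827]
ee_rot: [-2.167, -2.274, -0.0]
contact_force: [-2.5, 0.2, 4.4]
grip_width: 0.007
```

Call:
carry_out(
  moves="0 0 0 0.35 0 0 0; 0 0 0 0.35 0 0 0; 0 0 0 0.35 0 0 0; 0 0 0 0.2 0 0 0; 0 0 0 0.1 0 0 0; 0 0 0 0.1 0 0 0; 0 0 0 0 0 0 0; 0 0 0 0 0 0 0",
)

```text
time_s: 37.6
tcp_pos: [0.6187, 0.0302, 0.0719]
ee_rot: [2.167, 2.275, -0.0]
contact_force: [-9.8, 1.2, 21.2]
grip_width: 0.003
```

Call:
carry_out(
  moves="0 0 0 -0.3 0 0 0; 0 0 0 -0.3 0 0 0; 0 0 0 -0.3 0 0 0; 0 0 0 -0.3 0 0 0; 0 0 0 -2 0 0 0; 0.4 0 0 -4 0 0 0; 0.4 0 0 -4 0 0 0; 0.4 0 0 0 0 0 0",
)

```text
time_s: 38.4
tcp_pos: [0.6237, 0.0296, 0.1871]
ee_rot: [2.16, 2.266, 0.014]
contact_force: [0.8, 0.6, 0.7]
grip_width: 0.224
```

```bash
python3 - <<'E'
from h import *
s=ctrl.get_state();print(s['tcp_pos'],yaw(),s['grip_width'])
p=shot('wrist','w10.png')
print('green',rect(p,inr(p,(45,80,40),(85,255,255)),.068,100))
m=inr(p,(100,100,30),(125,255,255)); 
print('blue',rect(p,m,.032,500))
print(marks('shield_foot_slot',p))
t=shot('top'); print('orange',rect(t,inr(t,(5,150,120),(20,255,255)),.103)); print('shield', marks('shield_center',t), marks('rest_foot_slot',t))
E
```

```text
[0.6237188  0.02962467 0.18706948] 92.75442841621337 0.22358192577592134
green [(616.9, 28.0, 44.1, 27.1, -86.9), (611.9, 166.8, 44.8, 28.6, 86.9)]
blue [(488.4, -9.9, 152.4, 53.9, 78.8)]
[(0.62, [487, -7, 7])]
orange [(409.1, -289.3, 41.4, 27.0, -81.3), (560.8, -290.7, 110.2, 15.4, 86.7), (661.8, 366.5, 22.4, 21.0, 44.0)]
shield [] [(0.61, [566, -294, 11])]
```

All three are latched. Before the shield, hover over the blue foot to measure its slot closely.

```bash
python3 - <<'E'
from h import *
plan(487,-55,170,79,g=.4)
E
```

```text
0.4 -1.97 -3.35 0.2 -0.1 0 3.4; 0.4 -2.17 -3.23 0.2 0 0 3.5; 0.4 -2.36 -3.09 0.2 -0.1 0 3.4; 0.4 -2.54 -2.95 0.19 0 0 3.5
```

Call:
carry_out(
  moves="0.4 -1.97 -3.35 0 0 0 3.4; 0.4 -2.17 -3.23 0 0 0 3.5; 0.4 -2.36 -3.09 0 0 0 3.4; 0.4 -2.54 -2.95 0 0 0 3.5; 0.4 0 0 0 0 0 0; 0.4 0 0 0 0 0 0; 0.4 0 0 0 0 0 0",
)

```text
time_s: 39.35
tcp_pos: [0.489, -0.0547, 0.1797]
ee_rot: [-2.424, -1.998, -0.0]
contact_force: [1.0, -0.2, 0.5]
grip_width: 0.398
```

```bash
python3 - <<'E'
from h import *
s=ctrl.get_state();print(s['tcp_pos'],yaw(),s['grip_width'])
p=shot('wrist')
im=p['color'][:,:,::-1].copy()
cx,cy,a=487,-11,np.radians(-11)
for hx,hy,z,c in ((22,72,32,(0,0,255)),(10.5,62,32,(0,255,0)),(5.5,57,27,(0,255,255))):
    P=[(cx+x*np.cos(a)-y*np.sin(a),cy+x*np.sin(a)+y*np.cos(a)) for x,y in((hx,hy),(hx,-hy),(-hx,-hy),(-hx,hy))]
    q=np.array([proj(p,np.array([*q,z])/1000) for q in P]); print(q.round(1).tolist())
    cv2.polylines(im,[np.int32(q.round())],True,c)
x0,y0=max(int(q[:,0].min())-60,0),max(int(q[:,1].min())-50,0)
print(x0,y0)
cv2.imwrite('pics/w11o.png',cv2.resize(im[y0:y0+200,x0:x0+220],(660,600),interpolation=cv2.INTER_NEAREST))
np.save('w11.npy',p['color']); 
E
```

```text
[ 0.4890053  -0.05473017  0.17965179] 78.99821456890498 0.3982894564481218
[[330.6, 82.1], [329.0, 213.0], [291.7, 212.9], [288.4, 82.1]]
[[319.5, 92.3], [319.3, 204.9], [301.4, 204.8], [299.6, 92.3]]
[[314.8, 97.7], [315.1, 199.6], [305.8, 199.6], [304.6, 97.7]]
244 47
```

View pics/w11o.png

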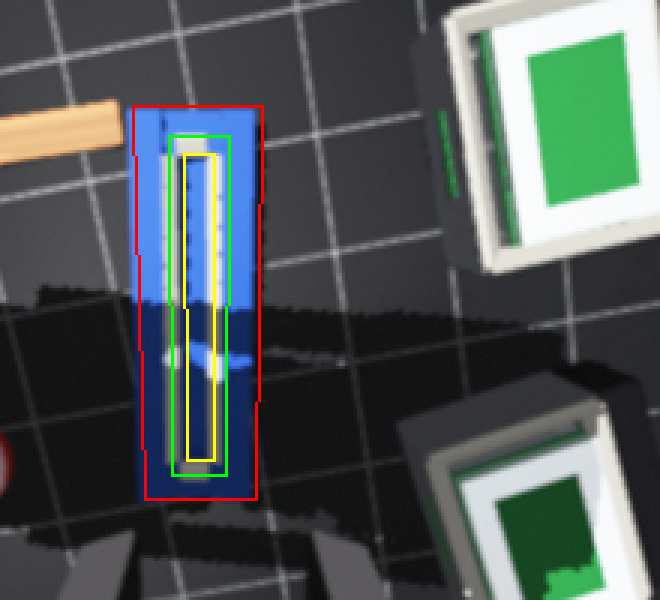

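In the wrist frame the slot lies about 2 px left of my overlay, at ≈(484.9,-10.6), yaw -11°. Now the shield.

```bash
python3 - <<'E'
from h import *
plan(565.5,-290,180,86.7,g=.4)
E
```

```text
0.4 -3.09 1.71 0 0 0 -1.1; 0.4 -3.13 1.65 0 0 0 -1.1; 0.4 -3.16 1.59 0 0 0 -1.1; 0.4 -3.19 1.53 -0.01 0 0 -1.1; 0.4 -3.21 1.47 0 0 0 -1.1; 0.4 -3.24 1.4 -0.01 0 0 -1.1; 0.4 -3.27 1.34 0 0 0 -1.1
```

Call:
carry_out(
  moves="0.4 -3.09 1.71 0 0 0 -1.1; 0.4 -3.13 1.65 0 0 0 -1.1; 0.4 -3.16 1.59 0 0 0 -1.1; 0.4 -3.19 1.53 0 0 0 -1.1; 0.4 -3.21 1.47 0 0 0 -1.1; 0.4 -3.24 1.4 0 0 0 -1.1; 0.4 -3.27 1.34 0 0 0 -1.1; 0.4 0 0 0 0 0 0",
)

```text
time_s: 40.2
tcp_pos: [0.5662, -0.2943, 0.1794]
ee_rot: [2.286, 2.152, -0.001]
contact_force: [0.3, -0.1, -1.2]
grip_width: 0.397
```

```bash
python3 - <<'E'
from h import *
s=ctrl.get_state()
p=shot('wrist'); s=ctrl.get_state(); print(s['tcp_pos'],yaw(),s['grip_width'])
p=shot('wrist')
m=inr(p,(3,110,50),(22,255,255))
c=proj(p,[.5645,-.2907,.103]); print(c)
x0,y0=int(c[0])-100,int(max(c[1]-100,0)); im=p['color'][y0:y0+190,x0:x0+200,::-1].copy()
M=np.zeros_like(m); M[y0:y0+190,x0:x0+200]=m[y0:y0+190,x0:x0+200]
print(rect(p,M,.103,30),x0,y0)
cv2.imwrite('pics/w12.png',cv2.resize(im,(600,570),interpolation=cv2.INTER_NEAREST))
E
```

```text
[ 0.56548624 -0.29185894  0.17921628] 86.58847908025672 0.4012565554119268
[318.31641553 206.53074265]
[(628.5, -382.8, 10.2, 7.9, -3.3), (489.6, -374.7, 10.2, 7.9, -3.3), (563.9, -281.9, 129.1, 35.0, 87.0)] 218 106
```

View pics/w12.png

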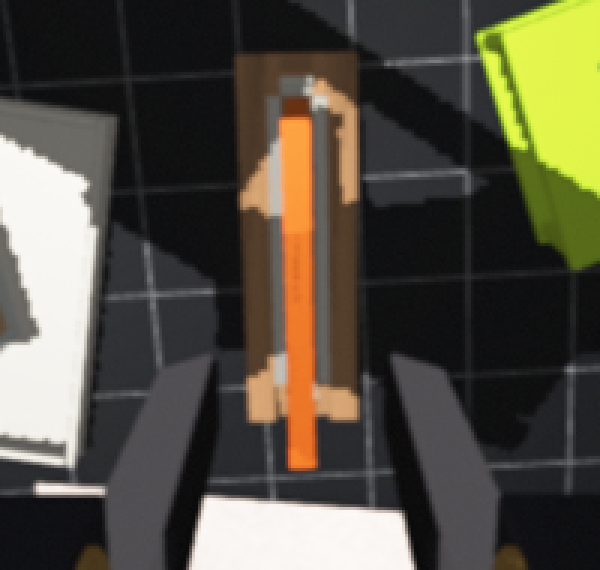

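Wrist crop: the shield's top edge has corners (279,115), (311,115), (317,468), (287,468), sitting between the fingers.

```bash
python3 - <<'E'
from h import *
p=shot('wrist')
P=np.array([ray(p,(np.array(x)+.5)/3-.5+[218,106],.103)[:2]*1000 for x in [(279,115),(311,115),(317,468),(287,468)]])
d=P[0]+P[1]-P[2]-P[3]; yw=np.degrees(np.arctan2(d[1],d[0])); c=P.mean(0); print(c,yw,np.linalg.norm(d)/2)
s=ctrl.get_state(); print(s['tcp_pos'])
plan(c[0]+1.2,c[1]+1.4,76,yw,g=.4,n=6)
E
```

```text
[ 563.00581631 -288.7877153 ] 87.74919098281283 111.42186277634887
[ 0.56472285 -0.28947649  0.17930734]
0.4 0.03 -0.01 1.72 0 0 -0.2; 0.4 0.03 -0.01 1.72 0 0 -0.2; 0.4 0.03 -0.01 1.72 0 0 -0.2; 0.4 0.03 -0.01 1.72 0 0 -0.1; 0.4 0.04 -0.01 1.73 0 0 -0.2; 0.4 0.03 0 1.72 -0.1 -0.1 -0.1
```

That picture was taken about 2 mm before the arm settled; correcting for this, the tool is already centred. Straight down and grasp.

Call:
carry_out(
  moves="0.4 0 0 2.5 0 0 -0.3; 0.4 0 0 2.5 0 0 -0.3; 0.4 0 0 2.5 0 0 0; 0.4 0 0 1.8 0 0 0; 0.4 0 0 1 0 0 0; 0.4 0 0 0 0 0 0; 0.4 0 0 0 0 0 0; 0 0 0 0 0 0 0",
  newtons=25,
)

```text
time_s: 41.15
tcp_pos: [0.5655, -0.2908, 0.0788]
ee_rot: [2.271, 2.166, 0.001]
contact_force: [-0.6, 0.1, 0.9]
grip_width: 0.345
```

Call:
carry_out(
  moves="0 0 0 0 0 0 0; 0 0 0 0 0 0 0; 0 0 0 0 0 0 0; 0 0 0 0 0 0 0; 0 0 0 0 0 0 0; 0 0 0 0 0 0 0",
)

```text
time_s: 41.75
tcp_pos: [0.5646, -0.2908, 0.0776]
ee_rot: [2.274, 2.167, 0.0]
contact_force: [0.2, 1.1, 2.6]
grip_width: 0.081
```

Call:
carry_out(
  moves="0 0 0 -0.5 0 0 0; 0 0 0 -1 0 0 0; 0 0 0 -1 0 0 0; 0 0 0 -1.5 0 0 0; 0 0 0 -2 0 0 0; 0 0 0 -2 0 0 0; 0 0 0 -1 0 0 0; 0 0 0 0 0 0 0",
)

```text
time_s: 42.55
tcp_pos: [0.5657, -0.2915, 0.1702]
ee_rot: [2.27, 2.164, 0.002]
contact_force: [-0.5, 0.6, -1.7]
grip_width: 0.085
```

```bash
python3 - <<'E'
from h import *
p=shot('wrist'); p=shot('wrist')
s=ctrl.get_state(); print(s['tcp_pos'],yaw(),s['grip_width'],s['contact_force'])
plan(486.3,-10,165,79,g=0,step=32)
E
```

```text
[ 0.5641355  -0.2903754   0.16708777] 87.2599911232785 0.08009928754040128 [ 0.009925   -0.16506977 -1.30093554]
0 2.76 -0.91 0.02 0 0 0.8; 0 2.75 -0.95 0.02 0 0 0.8; 0 2.74 -0.99 0.02 0 0 0.8; 0 2.72 -1.03 0.02 0 0 0.8; 0 2.71 -1.06 0.02 0 0 0.8; 0 2.69 -1.1 0.02 0 0 0.9; 0 2.68 -1.14 0.02 0 0 0.8; 0 2.66 -1.18 0.02 0 0 0.9
0 2.64 -1.23 0.03 0 0 0.8; 0 2.62 -1.26 0.02 0 0 0.9
```

Call:
carry_out(
  moves="0 2.76 -0.91 0 0 0 0.8; 0 2.75 -0.95 0 0 0 0.8; 0 2.74 -0.99 0 0 0 0.8; 0 2.72 -1.03 0 0 0 0.8; 0 2.71 -1.06 0 0 0 0.8; 0 2.69 -1.1 0 0 0 0.9; 0 2.68 -1.14 0 0 0 0.8; 0 2.66 -1.18 0 0 0 0.9",
)

```text
time_s: 43.45
tcp_pos: [0.5006, -0.0648, 0.1656]
ee_rot: [-2.394, -2.03, 0.002]
contact_force: [0.2, 0.2, -1.0]
grip_width: 0.082
```

Call:
carry_out(
  moves="0 2.64 -1.23 0 0 0 0.8; 0 2.62 -1.26 0 0 0 0.9; 0 0 0 1 0 0 0; 0 0 0 1.5 0 0 0; 0 0 0 1 0 0 0; 0 0 0 0 0 0 0; 0 0 0 0 0 0 0; 0 0 0 0 0 0 0",
)

```text
time_s: 44.25
tcp_pos: [0.487, -0.0107, 0.1325]
ee_rot: [2.425, 1.996, 0.001]
contact_force: [0.2, 0.2, -0.8]
grip_width: 0.084
```

```bash
python3 - <<'E'
from h import *
p=shot('wrist'); p=shot('wrist')
s=ctrl.get_state(); T=np.array(s['tcp_pos']); print(T,yaw(),s['grip_width'],s['contact_force'])
im=p['color'][:,:,::-1].copy()
cx,cy,a=484.9,-10.6,np.radians(-11)
for hx,hy,z,c in ((22,72,32,(0,0,255)),(10.5,62,32,(0,255,0))):
    P=[(cx+x*np.cos(a)-y*np.sin(a),cy+x*np.sin(a)+y*np.cos(a)) for x,y in((hx,hy),(hx,-hy),(-hx,-hy),(-hx,hy))]
    q=np.array([proj(p,np.array([*q,z])/1000) for q in P])
    cv2.polylines(im,[np.int32(q.round())],True,c)
m=inr(p,(3,110,50),(22,255,255)); 
ztop=T[2]+.0254
x0,y0=220,60
M=np.zeros_like(m); M[y0:270,x0:410]=m[y0:270,x0:410]; print(rect(p,M,ztop,100))
cv2.imwrite('pics/w13.png',cv2.resize(im[y0:y0+210,x0:x0+200],(571,600),interpolation=cv2.INTER_NEAREST))
E
```

```text
[ 0.48717755 -0.01054448  0.13281073] 78.93362624456785 0.0792005293232131 [ 0.60615451  0.47010916 -1.69747864]
[(491.3, 18.5, 67.3, 8.9, 79.4)]
```

View pics/w13.png

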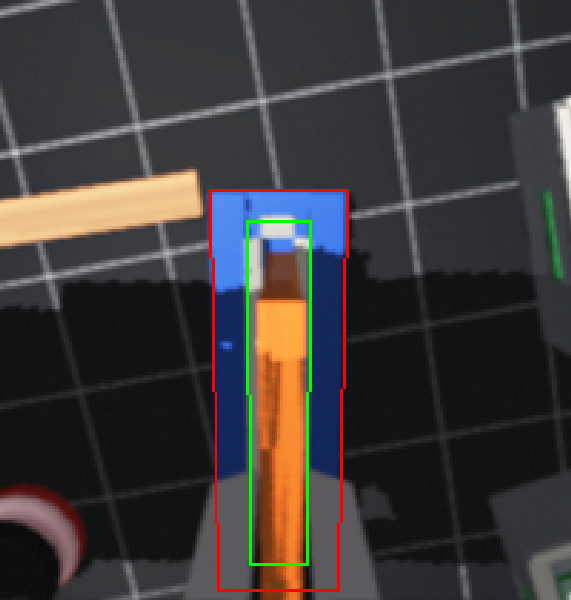

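Wrist overlay: the foot outline fits, and the shield lies above the slot line (shield at column 281, slot at 279). Check the y offset numerically.

```bash
python3 - <<'E'
from h import *
p=shot('wrist'); T=np.array(ctrl.get_state()['tcp_pos']); print(T)
a=np.radians(79); d=np.array([np.cos(a),np.sin(a)])
e=ray(p,(318.2,164.2),T[2]+.0254)[:2]*1000
c=e-55*d; print('shield c',c)
s=np.array([484.9,-10.1]); dl=s-c; n=np.array([np.sin(a),-np.cos(a)])
print('along tool x',dl@d,'tool y',dl@n)
E
```

```text
[ 0.48707931 -0.01048268  0.13274135]
shield c [486.06094188  -9.96868924]
along tool x -0.35041636223614964 tool y -1.1145568369225172
```

Call:
carry_out(
  moves="0 0 -0.1 0.8 0 0 0; 0 0 0 0.9 0 0 0; 0 0 0 0.8 0 0 0; 0 0 0 0.4 0 0 0; 0 0 0 0.3 0 0 0; 0 0 0 0 0 0 0; 0 0 0 0 0 0 0",
)

```text
time_s: 45.1
tcp_pos: [0.4857, -0.01, 0.1002]
ee_rot: [2.425, 1.997, 0.0]
contact_force: [0.3, -0.2, -1.8]
grip_width: 0.083
```

Call:
carry_out(
  moves="0 0 0 0.3 0 0 0; 0 0 0 0.3 0 0 0; 0 0 0 0.3 0 0 0; 0 0 0 0.2 0 0 0; 0 0 0 0 0 0 0; 0 0 0 0 0 0 0",
)

```text
time_s: 45.7
tcp_pos: [0.4855, -0.01, 0.0891]
ee_rot: [-2.425, -1.997, 0.0]
contact_force: [0.7, -0.7, -0.3]
grip_width: 0.081
```

In the slot with no contact force. Continue to the floor.

Call:
carry_out(
  moves="0 0 0 0.3 0 0 0; 0 0 0 0.3 0 0 0; 0 0 0 0.3 0 0 0; 0 0 0 0.2 0 0 0; 0 0 0 0.1 0 0 0; 0 0 0 0 0 0 0; 0 0 0 0 0 0 0",
)

```text
time_s: 46.4
tcp_pos: [0.4856, -0.0099, 0.0776]
ee_rot: [-2.425, -1.997, 0.0]
contact_force: [-2.0, 1.4, 3.9]
grip_width: 0.085
```

Call:
carry_out(
  moves="0 0 0 0.1 0 0 0; 0 0 0 0 0 0 0; 0.3 0 0 0 0 0 0; 0.3 0 0 0 0 0 0; 0.3 0 0 0 0 0 0; 0.3 0 0 0 0 0 0; 0.3 0 0 -2 0 0 0; 0.3 0 0 -3 0 0 0",
)

```text
time_s: 47.2
tcp_pos: [0.4834, -0.0096, 0.1244]
ee_rot: [-2.422, -1.994, 0.006]
contact_force: [0.4, -0.2, -0.1]
grip_width: 0.3
```

Call:
carry_out(
  moves="0.3 0 0 -4 0 0 0; 0.3 0 0 -4 0 0 0; 0.3 0 0 -3 0 0 0; 0.3 -3 0 -2 0 0 0; 0.3 -4 -2 0 0 0 0; 0.3 -4 -2 0 0 0 0; 0.3 -4 -2 0 0 0 0; 0.3 0 0 0 0 0 0",
)

```text
time_s: 48.0
tcp_pos: [0.3955, -0.1491, 0.256]
ee_rot: [2.431, 1.988, -0.003]
contact_force: [0.3, 0.7, -0.4]
grip_width: 0.299
```

```bash
python3 - <<'E'
from h import *
p=shot('side','s9.png'); p=shot('side','s9.png')
print(ctrl.get_state()['tcp_pos'])
w=shot('wrist','w14.png'); t=shot('top')
for q in ['shield_center','cured_center','fresh1_center','jar_a','squeeze','stir_stick','mix_cup']:
    print(q,'side',marks(q,p,.4),'wrist',marks(q,w,.4),'top',marks(q,t,.4))
for z in(.05,.068): print('green',rect(w,inr(w,(45,80,40),(85,255,255)),z,100))
print('green top',rect(t,inr(t,(50,100,60),(85,255,255)),.068))
E
```

```text
[ 0.39764489 -0.14625788  0.2560921 ]
shield_center side [(0.86, [485, -16, 55])] wrist [(0.69, [483, -10, 54])] top [(0.85, [483, -9, 58]), (0.73, [369, 196, 0])]
cured_center side [(0.87, [418, -299, 31]), (0.56, [616, 33, 53])] wrist [(0.92, [411, -298, 35])] top [(0.52, [408, -298, 27])]
fresh1_center side [(0.59, [614, 171, 43])] wrist [] top [(0.63, [616, 165, 46])]
jar_a side [(0.79, [375, -56, 3]), (0.75, [544, 330, -1]), (0.66, [374, 194, 1])] wrist [(0.68, [375, -54, -1])] top [(0.91, [546, 330, 2]), (0.49, [370, 195, 5]), (0.45, [372, -53, 3])]
squeeze side [(0.91, [655, 359, 2])] wrist [(0.51, [328, -423, 0])] top [(0.6, [653, 351, -1]), (0.43, [374, 197, -1])]
stir_stick side [] wrist [(0.81, [398, 70, -1])] top [(0.66, [397, 65, 1])]
mix_cup side [(0.75, [329, -424, 1])] wrist [(0.94, [328, -423, 2]), (0.49, [486, -9, 8])] top [(0.97, [331, -426, 0])]
green [(604.4, -112.3, 46.8, 30.2, -81.1), (628.1, 14.8, 32.4, 14.2, -11.1)]
green [(595.1, -110.3, 44.6, 28.7, -81.1), (617.7, 10.7, 30.8, 13.5, -11.1)]
green top [(595.7, -111.1, 43.5, 28.2, -81.1), (612.3, 166.6, 41.7, 26.2, 88.3), (618.2, 27.7, 43.2, 28.4, -87.2), (911.8, 626.7, 24.9, 14.2, 88.2), (913.9, -327.5, 34.8, 24.8, 66.5)]
```

View pics/s9.png

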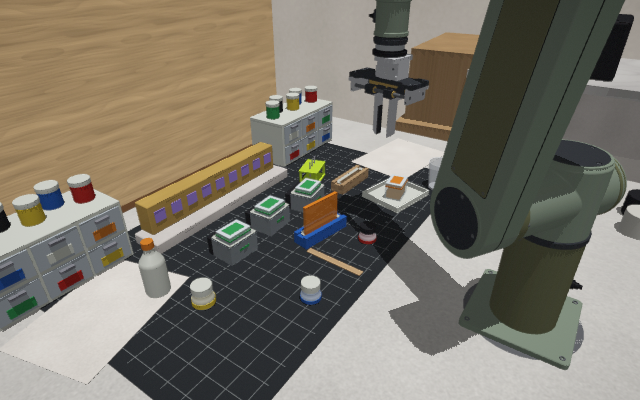

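The side view shows the three boxes low in their bays at (234,235), (270,210) and (308,188). The shield is upright in the blue foot at (321,215), the orange box is in the tray at (396,187), and the bystanders have not moved.

```bash
python3 -c "
from bench import ctrl
print(ctrl.hand_in())"
```

```text
the job is handed in; nothing more can be done
None
```

The job is done and handed in at about 48 s of the 210 s allowed; no verdict came back.

**What I did, in order:**
- I pressed the finished box until its catch let go, lifted it out and stood it upright in the tray.
- I put each of the three waiting boxes into its own bay and pressed it to the bottom stop (16–21 N) so the catch held.
- I then took the shield out of the wooden foot and lowered it into the blue foot. It met the slot floor at the expected height, with a light 4 N contact.

**Last checks:**
- After each press, the box's label in the wrist camera matched the latched height (12 mm proud). The final top view agreed with that for all three.
- The final side picture shows the finished box upright in the tray and the shield upright in the blue foot, with the robot clear of everything. The shield centre read 54–58 mm high, against 55.5 mm nominal.
- Every bystander detected at the end was within about 5 mm of its first reading.

**What disagreed or was unusual:**
- The networks were unreliable in places, with false hits and misses. For example, the wrist picture reported the mixing cup as a squeeze bottle.
- In the last wrist picture the arm and shield hid parts of the bays, so the final latch check on two of the boxes rests on the top and side cameras.
- One box touched the side of its bay lightly (about 5 N) while going in. I shifted it about 1.5 mm and it seated.

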